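# Cap a film canister in the sprung press and ease the arm back

### The arm

A 6-joint arm with a two-finger parallel gripper is mounted at the origin on the work surface. World frame = base frame: x ahead of the robot, y to its left, z up, the work surface at z = 0. Lengths are in m, angles in rad, forces in N, time in s.
With the tool pointing down it reaches from about 0.425 to 0.95 m from the base axis. Payload 3.5 kg.
Tool frame: the origin (TCP) lies at the very end of the fingers, on their centre line; the grasp point (between the pads) lies 19 mm behind it; y points along the fingers, z is the direction in which the jaws open and shut, and the axes are right-handed (so a half turn about y gives the same grasp; the last joint's range is limited). The gripper opens to 85 mm and grips with 20 to 120 N. Pads are 22 mm wide; open, the fingers measure 114 mm over their backs; the gripper's body (76 mm by 85 mm) begins 54 mm behind the grasp point. The pads swing forward as they close: fully open they stand 13 mm farther back than shut.
Start: joints at [-1.253, 0.286, 1.577, -0, 1.279, -0.15], TCP at [0.304, -0.602, 0.231] pointing down, gripper open.
Joint ranges: [-2.77, 2.77], [-0.9, 2.22], [0.21, 2.48], [-1.53, 4.67], [0.24, 2.81], [-2.84, 2.84]. Speed limits (rad/s): [2.79, 2.79, 3.14, 3.14, 3.14, 3.14].

### API

Orientations are given as a unit quaternion [x, y, z, w].
In Python, from plant import ctrl gives the robot as it stands. The module is installed in compiled form; this text tells all that it offers.
- The arm moves only by the tool jog_arm, never from a script. Its argument "deltas" is a list of rows, each a list of 3 entries, a list of its own where there are three numbers: the turn, a rotation vector about the tool's x, y, z in rad, then the shift along the tool's x, y, z in m, then the opening, from 0 (shut) to 1 (fully open). In form: [[[wx, wy, wz], [dx, dy, dz], gripper], ...]. A call has 1 to 10 rows; each row is the pose to reach, as a shift and turn from the pose measured when the call began, along the tool's axes at that moment; what a row does not reach only later rows make up. A row lasts 1/12 s, in which the tool goes at most 41.7 mm and 7.16 degrees, less where a joint would pass 70% of its speed; a pose out of reach is approached as far as the arm can. A call with a gripper value outside its range is refused whole. The fingers move at their own pace and stop on an object; "force" is the grip in N (left out, the last holds). Time passes only in rows, so rows that repeat a pose let the fingers close. It gives the time, the measured TCP pose, the force and the opening at its end, in the units of the state.
- ctrl.get_state(): the state, without advancing time (a new reading comes with each control period).
- ctrl.read_camera(name): name is "scene" or "top"; returns a dict with "pixels" (420x560x3 uint8, blue, green, red), "range_z" (420x560 float32, m along the optical axis (not along the pixel's ray), 0 where there is no reading), "fx", "fy", "cx", "cy" (pixels), "T" (4x4, takes a point from camera to world coordinates). Camera axes: x right, y up, looking along -z (the intrinsics and any distortion apply to the point x, -y, -z); pixel columns grow to the right and rows downward; lengths in m; the calibration is good to about 2 mm. A picture is of the moment at which its call begins.
- ctrl.sign_off(): hands the job in, once; it reports no verdict.
The state is a dict: "time": time; "qpos": joint angles; "dq": joint speeds; "joint_efforts": joint torques, N m; "eef_pos": TCP position; "tcp_rot": TCP orientation; "contact_force": force on the tool from outside, world axes, zero at the start; "wrist_torque": the same for the moment, N m; "opening": opening from 0.0 (shut) to 1.0 (fully open).
Only numpy, scipy, OpenCV 4.12 (cv2) and the standard library are available. Lean on these libraries where they do the work, as an engineer would, in place of code of your own. Each camera call takes 0.05 s, during which the arm holds its last target.

### The job

Pick up the yellow keyed holder with the canister in it, turn it so that it drops fully down into the one-way pocket of the grey capping press, and let go of it. Then bring the press's spring arm down by its black bar until the canister's cap is pressed fully home (firmly, without crushing it), and let the arm come back slowly to its upright rest, never letting it snap back. Leave the canister in the press, the arm upright, and all the other things on the desk standing where they are.

Things in the scene. Friction and masses are not known exactly. Their poses are not given: they have to be found in the camera images.
- press: Grey capping press, fixed; base 14 mm high. Origin: on the desk under the pocket's centre; base spans x -55 to 115, y -60 to 60 mm. z up; x points from the front (where the bar comes down) to the two hinge posts, 94 mm high, at x 90, y -52 and 52 mm. Its pocket takes the holder one way only, the holder's x and y axes along the press's x and y.
- pocket (a point): Centre of the yellow pocket floor, 6 mm above the desk, axes as the press. The pocket is 8 mm deep: a rectangle 67 (x) x 49 (y) mm about this point plus a side notch on its +y side, x 4.5 to 29.5, out to y 38.5 mm; 1.5 mm larger all round than the holder.
- hinge_mid (a point): Centre of the arm's hinge, 90 mm along +x of the press from the pocket's centre and 84 mm above the desk; the hinge axis runs along the press's y.
- bar_mid (a point): Centre of the round black bar, 14 mm thick, 92 mm long along the press's y, at the arm's free end, 180 mm from the hinge. The arm: side rails at y -42 and 42 mm (8 mm thick), and a cross plate 65 to 115 mm from the hinge with a rubber pad (28 mm across, 8 mm thick, 90 mm from the hinge). Between rails, cross plate and bar it is open.
- lever (a joint): Spring arm, rad: 0 upright at its rest stop (bar above the hinge), growing as the bar swings to the press's -x and down. The pad meets a proud cap near 1.52; cap home near 1.57 (arm level). The spring drives it back: about 1 N at the bar upright, 6 N level. Let go, it snaps back far above 5 rad/s; a return over 2.5 rad/s counts as snapping.
- holder: Loose yellow holder with a pale canister fixed on it, about 120 g. Plate 64 (x) x 46 (y) x 10 mm with a lug on its +y side (x 6 to 28, out to y 37 mm). Origin: centre of the plate's rectangle, underside; z up. Canister 32 mm across, on the origin's axis, 10 to 62 mm high; black cap 35 mm across, 9 mm thick on it, top at 74 mm proud, 70 mm home.
- cap (a joint): How far the canister's cap has been pushed down, m: 0 is proud, 0.004 is home against its stop. Takes about 10 N to push along (pushed at the cap), and stays where it is left.
- cap_top (a point): Centre of the cap's top face.
- black_can: Bystander: black film canister with black cap, 35 mm across, 52 mm tall, 30 g, origin centre of its underside. May stand left or right, where the holder does not.
- grey_can: Bystander: milky canister with grey cap, 35 mm across, 52 mm tall, origin centre of its underside.
- white_can: Bystander: pale canister with white cap, 35 mm across, 52 mm tall, origin centre of its underside.
- yellow_can_a: Bystander: milky canister, black cap with yellow disc, 35 mm across, 52 mm tall, origin centre of its underside.
- yellow_can_b: Bystander: like the other canister with a yellow disc on its cap, 35 mm across, 52 mm tall, origin centre of its underside.
- red_case: Bystander: red rounded earphone case 55 x 65 x 26 mm, origin centre of its underside.
- carton: Bystander: small cardboard film carton 35 x 55 x 35 mm with an orange band, origin centre of its underside.
- pad: The round rubber pad on the arm that meets the cap (it swivels by up to 0.08 rad), 28 mm across and 8 mm thick. Origin: centre of its back face, 90 mm from the hinge; it sticks out 8 mm towards its -x, which points to the front with the arm upright and down with the arm level.
Things that resemble listed ones, but are neither listed nor needed, are in the scene too. What is shaped like the holder but blue, pink or purple is not meant.

How it is judged:
By the outcome, as a careful person would: the job done as asked, in the order asked, and still so for the second after the job is handed in, with the robot touching nothing.
It also fails if it takes over 72 s, if anything falls off the work surface, if the arm or the gripper's body presses on something with over 40 N, if the wrist force passes 120 N, or if a joint passes its speed limit or range.

## Working session

There is one attempt and no reset: what is moved stays moved. The work goes in short steps, Python scripts to look and compute and a tool call to move; the robot and the scene stay as the last step left them, time stands still between calls to the robot, and variables do not carry over. Pictures are saved under pics/ and viewed, and the job is handed in when it is done.

Besides the shell and the picture viewer there is one more tool, called after "Emit:" as name(argument=value, ...) on one line, values as JSON. jog_arm: Moves the arm, as the interface text tells. Its arguments: {"type":"object","properties":{"deltas":{"type":"array","items":{"type":"array"}},"force":{"type":"number"}},"required":["deltas"]}

```bash
mkdir -p pics; cat > h.py <<'E'
import numpy as np, cv2
from plant import ctrl
def cam(n,fn=None):
    c=ctrl.read_camera(n)
    if fn: cv2.imwrite('pics/'+fn+'.png',c['pixels'])
    return c
def ray(c,u,v):
    d=np.array([(u-c['cx'])/c['fx'],-(v-c['cy'])/c['fy'],-1.0]); T=np.array(c['T'])
    return T[:3,3],T[:3,:3]@d
def onplane(c,u,v,z):
    o,d=ray(c,u,v); return o+d*(z-o[2])/d[2]
def pt(c,u,v):
    o,d=ray(c,u,v); return o+d*c['range_z'][int(v),int(u)]
def proj(c,p):
    T=np.array(c['T']); q=T[:3,:3].T@(np.asarray(p)-T[:3,3])
    return c['cx']+c['fx']*q[0]/-q[2], c['cy']-c['fy']*q[1]/-q[2]
def cloud(c):
    H,W=c['range_z'].shape; u,v=np.meshgrid(np.arange(W),np.arange(H)); r=c['range_z']
    P=np.stack([(u-c['cx'])/c['fx']*r,-(v-c['cy'])/c['fy']*r,-r],-1); T=np.array(c['T'])
    return P@T[:3,:3].T+T[:3,3]
E
python3 - <<'E'
from h import *
print(ctrl.get_state())
for n in('scene','top'):
    c=cam(n,n+'0'); print(n,c.keys(),c['fx'],c['cx'],c['cy'],np.round(c['T'],3))
    for k in c:
        if k not in('pixels','range_z','T'):print(k,c[k])
E
```

```text
{'time': 0.0, 'qpos': array([-1.25297478e+00,  2.87164359e-01,  1.57817019e+00, -7.14978153e-06,
        1.27861777e+00, -1.49984070e-01]), 'dq': array([ 0.00144146, -0.00020767, -0.00081886,  0.00032135,  0.00320174,
       -0.00055906]), 'joint_efforts': array([-4.98573063e-04, -4.05987525e+01, -2.92623872e+01, -1.84752057e-04,
        5.89601143e-03,  1.15976562e-06]), 'eef_pos': array([ 0.30420322, -0.60182781,  0.22995174]), 'tcp_rot': array([-0.16396318,  0.6886822 , -0.68701994,  0.1638185 ]), 'contact_force': array([-0.65855862,  0.95189203,  0.20160673]), 'wrist_torque': array([-0.05407752,  0.00061369,  0.02519615]), 'opening': 1.0053626576996177}
scene dict_keys(['pixels', 'range_z', 'fx', 'fy', 'cx', 'cy', 'T']) 397.09500560719704 273.03914293920286 201.41312272739017 [[-0.017 -0.562  0.827  1.232]
 [ 1.    -0.005  0.017  0.028]
 [-0.005  0.827  0.562  0.722]
 [ 0.     0.     0.     1.   ]]
fx 397.09500560719704
fy 397.09500560719704
cx 273.03914293920286
cy 201.41312272739017
top dict_keys(['pixels', 'range_z', 'fx', 'fy', 'cx', 'cy', 'T']) 519.0704265838647 282.31427360903416 209.67464566830952 [[ 0.029  0.997 -0.07   0.359]
 [-1.     0.028 -0.013  0.008]
 [-0.011  0.071  0.997  1.401]
 [ 0.     0.     0.     1.   ]]
fx 519.0704265838647
fy 519.0704265838647
cx 282.31427360903416
cy 209.67464566830952
```

View pics/scene0.png

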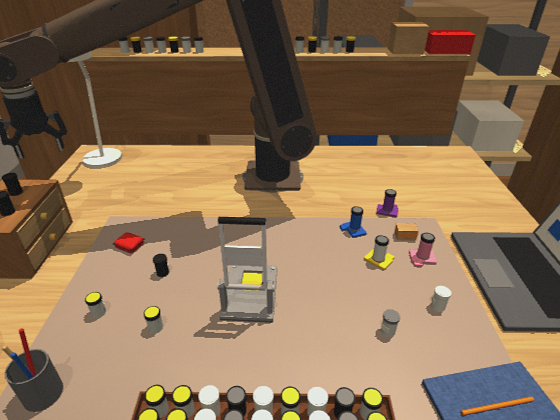

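View pics/top0.png

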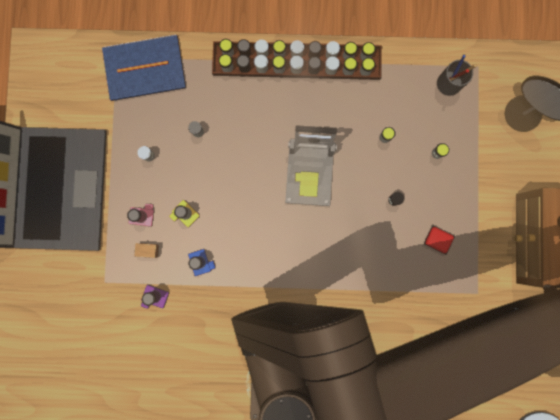

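```bash
python3 - <<'E'
from h import *
t=cv2.imread('pics/top0.png');s=cv2.imread('pics/scene0.png')
a=cv2.resize(t[185:245,155:215],(390,390),interpolation=cv2.INTER_CUBIC)
b=cv2.resize(s[225:285,345:405],(390,390),interpolation=cv2.INTER_CUBIC)
cv2.imwrite('pics/crop1.png',np.hstack([a,b]))
a=cv2.resize(t[115:215,270:350],(400,500),interpolation=cv2.INTER_CUBIC)
b=cv2.resize(s[210:330,205:290],(354,500),interpolation=cv2.INTER_CUBIC)
cv2.imwrite('pics/crop2.png',np.hstack([a,b]))
E
```

```text
(no output)
```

View pics/crop1.png

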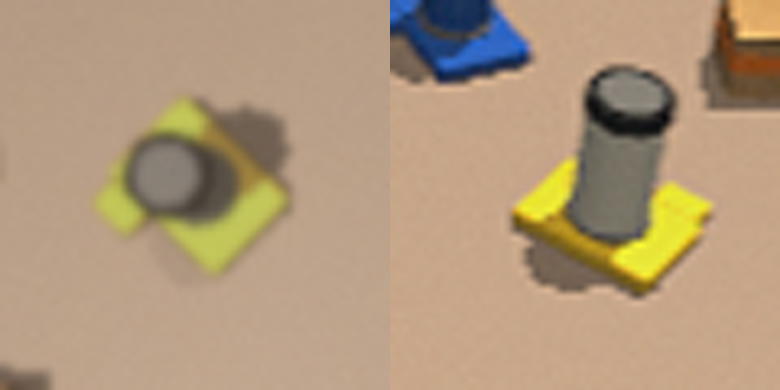

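View pics/crop2.png

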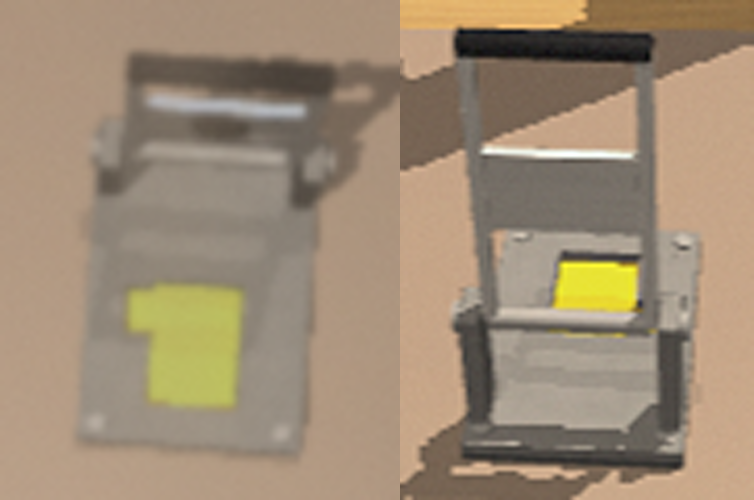

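The holder meant is the yellow plate with pale canister and black rim at top (184,213) / scene (380,255). The lookalikes are blue at top (200,262), pink at (138,215) and purple at (152,298). In the crop the yellow one's lug points lower-left in the top view. The press at top (310,180) faces the robot, and its notch is on the image-left side. Next I measure both.

```bash
cat > meas.py <<'E'
from h import *
def ymask(c,box):
    h=cv2.cvtColor(c['pixels'],cv2.COLOR_BGR2HSV)
    m=cv2.inRange(h,(20,120,60),(36,255,255)); z=np.zeros_like(m); x0,y0,x1,y1=box; z[y0:y1,x0:x1]=m[y0:y1,x0:x1]; return z
E
python3 - <<'E'
from meas import *
t=cam('top');s=cam('scene')
for n,c,hb,pb in(('top',t,(160,190,210,240),(280,155,340,205)),('scene',s,(355,235,405,280),(225,260,280,300))):
    P=cloud(c)
    for nm,b,zr in(('holder',hb,(.004,.016)),('pocket',pb,(0,.012))):
        m=ymask(c,b); r=P[m>0]; print(n,nm,len(r),'z pct',np.round(np.percentile(r[:,2],[5,25,50,75,95]),4))
        cs,_=cv2.findContours(m,0,2); k=max(cs,key=cv2.contourArea)
        ap=cv2.approxPolyDP(k,1.5,True)[:,0]
        for u,v in ap: print('   ',u,v,np.round(onplane(c,u,v,.010 if nm=='holder' else .006),4), np.round(pt(c,u,v),4))
    # cap: points near holder with high z
    x0,y0,x1,y1=hb if n=='top' else (360,225,405,285)
    Q=P[y0-10:y1,x0-10:x1].reshape(-1,3); q=Q[(Q[:,2]>.069)&(Q[:,2]<.09)]; print(n,'cap',len(q),q.mean(0),(q.max(0)+q.min(0))/2,np.ptp(q,axis=0))
    q=P[100:240].reshape(-1,3); print(' desk z',np.median(q[:,2]))
E
```

```text
top holder 221 z pct [0.0054 0.0083 0.0103 0.0123 0.0151]
    182 201 [0.4724 0.2968 0.01  ] [0.4722 0.2964 0.0123]
    178 205 [0.4613 0.3072 0.01  ] [0.4566 0.2935 0.0734]
    186 206 [0.4592 0.2855 0.01  ] [0.4592 0.2855 0.0099]
    192 212 [0.4434 0.2686 0.01  ] [0.4434 0.2685 0.0105]
    189 219 [0.4244 0.2759 0.01  ] [0.4242 0.2753 0.0132]
    180 219 [0.4237 0.3002 0.01  ] [0.4235 0.2996 0.0128]
    188 226 [0.4055 0.2778 0.01  ] [0.4053 0.277  0.0141]
    198 214 [0.4385 0.2522 0.01  ] [0.4385 0.2521 0.0107]
    185 201 [0.4726 0.2887 0.01  ] [0.4725 0.2886 0.0107]
top pocket 388 z pct [0.0018 0.0046 0.0065 0.0082 0.0118]
    296 174 [ 0.5546 -0.0084  0.006 ] [0.3585 0.0076 1.4012]
    296 179 [ 0.541  -0.0087  0.006 ] [ 0.5407 -0.0087  0.0079]
    301 181 [ 0.5359 -0.0224  0.006 ] [ 0.5361 -0.0224  0.0048]
    301 194 [ 0.5006 -0.0233  0.006 ] [ 0.4998 -0.0232  0.0141]
    315 195 [ 0.499  -0.0612  0.006 ] [ 0.4989 -0.0611  0.0061]
    317 174 [ 0.5562 -0.0652  0.006 ] [ 0.5557 -0.065   0.0091]
top cap 144 [0.44071067 0.28641069 0.07439319] [0.44127659 0.28616581 0.07513829]
[... 495 characters left out ...]
4]
    383 262 [0.4609 0.2978 0.01  ] [0.4597 0.2982 0.0088]
    376 262 [0.4611 0.2796 0.01  ] [0.4591 0.2803 0.0081]
    371 258 [0.4459 0.2695 0.01  ] [0.4428 0.2705 0.0071]
    373 249 [0.4099 0.2816 0.01  ] [0.4076 0.2823 0.0079]
scene pocket 239 z pct [0.0029 0.0039 0.0049 0.0059 0.0091]
    243 273 [ 0.5013 -0.0639  0.006 ] [ 0.5064 -0.0632  0.011 ]
    242 283 [ 0.536  -0.0636  0.006 ] [ 0.5347 -0.0638  0.0046]
    262 284 [ 0.5388 -0.0141  0.006 ] [ 0.5398 -0.0141  0.0071]
    261 273 [ 0.5008 -0.0182  0.006 ] [ 0.4987 -0.0183  0.0039]
scene cap 103 [0.44508472 0.28939908 0.07208957] [0.4431289  0.28935776 0.07208487] [0.03390311 0.03349676 0.00613736]
 desk z -0.0012914883773698649
```

```bash
cat >> meas.py <<'E'
def edge(ch,c,rows,lo,hi,z,axis=0):
    """subpixel strongest gradient along each row (axis 0) or col between lo,hi -> world pts"""
    out=[]
    for r in rows:
        l=(ch[r,lo:hi] if axis==0 else ch[lo:hi,r]).astype(float)
        g=np.abs(np.diff(l)); k=g.argmax(); w=slice(max(k-2,0),k+3); x=(g[w]*(np.arange(len(g))[w]+.5)).sum()/g[w].sum()+lo
        out.append(onplane(c,x,r,z) if axis==0 else onplane(c,r,x,z))
    return np.array(out)
def fit(p):
    p=p[:,:2].astype(np.float32); vx,vy,x,y=cv2.fitLine(p,cv2.DIST_HUBER,0,.0005,.0005).ravel()
    d=p-[x,y]; return np.degrees(np.arctan2(vy,vx)),(float(x),float(y)),float(np.median(abs(d[:,0]*vy-d[:,1]*vx)))
E
python3 - <<'E'
from meas import *
t=cam('top');s=cam('scene')
h=cv2.cvtColor(t['pixels'],cv2.COLOR_BGR2HSV)[...,1]; 
print('base L',fit(edge(h,t,range(165,198),282,294,.014)))
print('base R',fit(edge(h,t,range(165,198),326,338,.014)))
print('base front',fit(edge(h,t,range(293,326),198,212,.014,1)))
# pocket floor edges (yellow)
print('pk R',fit(edge(h,t,range(177,192),310,325,.006)))
print('pk L',fit(edge(h,t,range(183,193),295,308,.006)))
print('pk notch L',fit(edge(h,t,range(175,179),290,300,.006)))
print('pk front',fit(edge(h,t,range(303,314),188,201,.006,1)))
print('pk back',fit(edge(h,t,range(299,315),166,180,.006,1)))
hs=cv2.cvtColor(s['pixels'],cv2.COLOR_BGR2HSV)[...,1]
print(h[185,285:335]);
# scene: black bar
g=cv2.cvtColor(s['pixels'],cv2.COLOR_BGR2GRAY); m=(g<45).astype(np.uint8); m[:, :215]=0;m[:,270:]=0;m[:212]=0;m[228:]=0
P=cloud(s); q=P[m>0]; q=q[(q[:,2]>.2)]; print('bar scene',len(q),q.mean(0),q.min(0),q.max(0),fit(q))
E
```

```text
base L (np.float32(-2.2389052), (0.539828360080719, 0.016822408884763718), 0.0001861646305769682)
base R (np.float32(-2.1448448), (0.5371541976928711, -0.10313692688941956), 0.0003172033466398716)
base front (np.float32(87.59921), (0.47287219762802124, -0.052258629351854324), 0.00028365253820084035)
pk R (np.float32(-2.5357294), (0.5273608565330505, -0.06712286919355392), 5.017587682232261e-05)
pk L (np.float32(-2.748899), (0.5181097984313965, -0.01758015900850296), 0.00011391360021661967)
pk notch L (np.float32(-1.1244583), (0.5477001070976257, -0.00480078998953104), 4.6574299631174654e-05)
pk front (np.float32(86.852875), (0.4958057105541229, -0.04126783832907677), 5.215732380747795e-05)
pk back (np.float32(88.88726), (0.5627321004867554, -0.03848720341920853), 0.0001723369350656867)
[ 66  53  39  34  36  37  37  37  39  39  38  38  41  44  69 109 123 123
 122 123 123 123 125 125 125 125 125 127 128 128 130 125 103  61  38  37
  37  35  35  34  35  33  34  34  34  38  54  66  67  68]
bar scene 264 [ 0.62512078 -0.04741924  0.26542739] [ 0.6171118 -0.089729   0.2580809] [ 0.63121675 -0.00140977  0.27043304] (np.float32(87.89659), (0.6252877712249756, -0.05924364924430847), 0.0015395907685160637)
```

```bash
python3 - <<'E'
from meas import *
t=cam('top');s=cam('scene')
h=cv2.cvtColor(t['pixels'],cv2.COLOR_BGR2HSV)[...,1].astype(float)
z=.010
def scan(c,h,p,q,n,L=5,z=.01,trim=.15):
    "scan perpendicular to pixel segment p-q, outward = right-hand normal"
    p=np.array(p,float);q=np.array(q,float);d=(q-p)/np.linalg.norm(q-p);nn=np.array([-d[1],d[0]])
    out=[]
    for a in np.linspace(trim,1-trim,n):
        o=p+(q-p)*a; ss=np.arange(-L,L+.01,.25); xy=(o+ss[:,None]*nn).astype(np.float32)
        l=cv2.remap(h.astype(np.float32),xy[:,0].copy(),xy[:,1].copy(),cv2.INTER_LINEAR).ravel()
        g=abs(np.gradient(l)); k=g.argmax(); w=slice(max(k-6,0),k+7); x=(g[w]*ss[w]).sum()/g[w].sum()
        u=o+x*nn; out.append(onplane(c,u[0],u[1],z))
    return np.array(out)
c0=lambda x,y:(155+x/6.5-.5,185+y/6.5-.5)
T,R,B=c0(187,97),c0(288,195),c0(215,272)
print('UR',fit(scan(t,h,T,R,10)))
print('LR',fit(scan(t,h,R,B,10)))
print('LL',fit(scan(t,h,B,c0(160,220),8,L=3)))
print('lug end',fit(scan(t,h,c0(95,200),c0(125,235),5,L=3)))
print('lug side',fit(scan(t,h,c0(125,235),c0(150,212),5,L=3)))
print('UL',fit(scan(t,h,T,c0(155,132),6,L=3)))
hs=cv2.cvtColor(s['pixels'],cv2.COLOR_BGR2HSV)[...,1]
e0=lambda x,y:(345+(x-390)/6.5-.5,225+y/6.5-.5)
A,Bq,C,D=e0(513,210),e0(645,283),e0(690,228),e0(575,160)
# scene: bottom side edges on z=0 : A'->B'
print('S near bottom',fit(scan(s,hs,e0(515,225),e0(640,295),10,L=3,z=0)))
print('S right',fit(scan(s,hs,e0(645,295),e0(695,232),8,L=3,z=0)))
print('S UL top',fit(scan(s,hs,A,D,8,L=3,z=.01)))
# cap rim circle top
g=t['pixels'].max(2); 
g2=cv2.cvtColor(t['pixels'],cv2.COLOR_BGR2GRAY)
E
```

```text
UR (np.float32(58.565903), (0.4538589119911194, 0.2745804786682129), 0.004310746677219868)
LR (np.float32(-43.035275), (0.4189418852329254, 0.26230883598327637), 7.644784636795521e-05)
LL (np.float32(26.7435), (0.41478464007377625, 0.2909093499183655), 0.001936011714860797)
lug end (np.float32(48.46881), (0.4246291518211365, 0.3247058689594269), 2.2665364667773247e-05)
lug side (np.float32(-49.60845), (0.4222223460674286, 0.3104705810546875), 0.00018197795725427568)
UL (np.float32(-15.766065), (0.4699053168296814, 0.300673246383667), 0.002094247378408909)
S near bottom (np.float32(46.837086), (0.45941096544265747, 0.274545282125473), 0.00038129091262817383)
S right (np.float32(-42.64946), (0.46283331513404846, 0.3120030164718628), 0.00017172680236399174)
S UL top (np.float32(-50.59969), (0.42570024728775024, 0.2656012773513794), 0.001394422142766416)
```

```bash
cat > go.py <<'E'
from h import *
from scipy.spatial.transform import Rotation as Ro
def down(yaw):  # tool y down, z axis horizontal at yaw (rad)
    z=np.array([np.cos(yaw),np.sin(yaw),0]);y=np.array([0,0,-1.]);x=np.cross(y,z)
    return Ro.from_matrix(np.stack([x,y,z],1))
def rel(p,yawdeg=None,st=None):
    st=st or ctrl.get_state(); R0=Ro.from_quat(st['tcp_rot'])
    w=np.zeros(3) if yawdeg is None else (R0.inv()*down(np.radians(yawdeg))).as_rotvec()
    d=R0.inv().apply(np.asarray(p)-st['eef_pos'])
    return '[[%.4f,%.4f,%.4f],[%.4f,%.4f,%.4f]'%(*w,*d)
def info():
    st=ctrl.get_state(); m=Ro.from_quat(st['tcp_rot']).as_matrix()
    print('t %.2f'%st['time'],'p',np.round(st['eef_pos'],4),'yaw z %.2f'%np.degrees(np.arctan2(m[1,2],m[0,2])),'ydir',np.round(m[:,1],4),'F',np.round(st['contact_force'],1),'M',np.round(st['wrist_torque'],2),'op %.3f'%st['opening'],'q',np.round(st['qpos'],2))
E
python3 - <<'E'
from go import *
info()
for y in (47.1,227.1): print(y,rel([.441,.287,.2],y))
E
```

```text
t 0.40 p [ 0.3044 -0.6024  0.2311] yaw z -63.20 ydir [-1.e-04  4.e-04 -1.e+00] F [ 0.1  0.  -0.5] M [-0.04 -0.    0.  ] op 1.004 q [-1.25  0.29  1.58 -0.    1.28 -0.15]
47.1 [[0.0002,-1.9251,-0.0004],[-0.5230,0.0314,-0.7322]
227.1 [[0.0004,1.2165,0.0002],[-0.5230,0.0314,-0.7322]
```

```bash
python3 - <<'E'
from go import *
for p,y in (([.45,-.28,.3],-20),([.47,-.1,.32],10),([.47,.1,.3],40)): print(y,rel(p,y))
E
```

```text
-20 [[0.0003,-0.7539,-0.0002],[-0.2754,-0.0688,-0.2221]
10 [[0.0003,-1.2775,-0.0003],[-0.3744,-0.0887,-0.3737]
40 [[0.0002,-1.8011,-0.0004],[-0.4646,-0.0687,-0.5522]
```

Emit:
jog_arm(deltas=[[[0,-0.75,0],[-0.275,-0.069,-0.222],1],[[0,-0.75,0],[-0.275,-0.069,-0.222],1],[[0,-0.75,0],[-0.275,-0.069,-0.222],1],[[0,-0.75,0],[-0.275,-0.069,-0.222],1],[[0,-0.75,0],[-0.275,-0.069,-0.222],1],[[0,-0.75,0],[-0.275,-0.069,-0.222],1],[[0,-0.75,0],[-0.275,-0.069,-0.222],1],[[0,-0.75,0],[-0.275,-0.069,-0.222],1],[[0,-1.27,0],[-0.374,-0.089,-0.374],1],[[0,-1.27,0],[-0.374,-0.089,-0.374],1]])

```text
time: 1.23
eef_pos: [0.4516, -0.2206, 0.3059]
tcp_rot: [0.475, -0.523, 0.524, -0.475]
contact_force: [0.5, -0.0, -0.5]
opening: 0.998
```

```bash
python3 - <<'E'
from go import *
info()
for p,y in (([.47,-.0,.32],20),([.47,.15,.26],47.1),([.441,.287,.16],47.1)): print(y,rel(p,y))
E
```

```text
t 1.23 p [ 0.4516 -0.2206  0.3059] yaw z -5.56 ydir [ 9.e-04 -2.e-04 -1.e+00] F [ 0.5 -0.  -0.5] M [-0.03 -0.02 -0.01] op 0.998 q [-0.66 -0.15  1.9   0.    1.39 -0.56]
20 [[-0.0008,-0.4461,0.0003],[-0.2213,-0.0141,-0.0030]
47.1 [[-0.0008,-0.9191,0.0005],[-0.3706,0.0458,-0.0176]
47.1 [[-0.0008,-0.9191,0.0005],[-0.5042,0.1458,-0.0598]
```

Emit:
jog_arm(deltas=[[[0,-0.446,0],[-0.221,-0.014,-0.003],1],[[0,-0.446,0],[-0.221,-0.014,-0.003],1],[[0,-0.446,0],[-0.221,-0.014,-0.003],1],[[0,-0.446,0],[-0.221,-0.014,-0.003],1],[[0,-0.919,0],[-0.371,0.046,-0.018],1],[[0,-0.919,0],[-0.371,0.046,-0.018],1],[[0,-0.919,0],[-0.371,0.046,-0.018],1],[[0,-0.919,0],[-0.371,0.046,-0.018],1],[[0,-0.919,0],[-0.504,0.146,-0.06],1],[[0,-0.919,0],[-0.504,0.146,-0.06],1]])

```text
time: 2.07
eef_pos: [0.4581, 0.1766, 0.2296]
tcp_rot: [-0.658, 0.257, -0.26, 0.659]
contact_force: [1.2, -0.5, 0.2]
opening: 1.001
```

```bash
python3 - <<'E'
from go import *
info()
for p,y in (([.441,.287,.16],47.1),([.441,.287,.11],47.1),([.441,.287,.026],47.1)): print(y,rel(p,y))
E
```

```text
t 2.07 p [0.4581 0.1766 0.2296] yaw z 47.14 ydir [ 4.1e-03  3.0e-04 -1.0e+00] F [ 1.2 -0.5  0.2] M [-0.01 -0.05  0.02] op 1.001 q [ 0.16 -0.13  2.02 -0.    1.24 -0.66]
47.1 [[-0.0031,0.0007,0.0028],[-0.0878,0.0695,0.0691]
47.1 [[-0.0031,0.0007,0.0028],[-0.0880,0.1195,0.0689]
47.1 [[-0.0031,0.0007,0.0028],[-0.0882,0.2035,0.0687]
```

Emit:
jog_arm(deltas=[[[-0.003,0,0.003],[-0.088,0.07,0.069],1],[[-0.003,0,0.003],[-0.088,0.07,0.069],1],[[-0.003,0,0.003],[-0.088,0.07,0.069],1],[[-0.003,0,0.003],[-0.088,0.07,0.069],1],[[-0.003,0,0.003],[-0.088,0.08,0.069],1],[[-0.003,0,0.003],[-0.088,0.09,0.069],1]])

```text
time: 2.57
eef_pos: [0.4414, 0.2872, 0.1396]
tcp_rot: [-0.658, 0.257, -0.258, 0.659]
contact_force: [0.2, 0.8, 1.2]
opening: 0.998
```

```bash
python3 - <<'E'
from go import *
info()
print(rel([.441,.287,.027],47.1))
c=cam('top','top1');s=cam('scene','scene1')
for n,c in(('top',c),('scene',s)): print(n,proj(c,[.441,.287,.074]),proj(c,ctrl.get_state()['eef_pos']))
a=cv2.resize(cv2.imread('pics/top1.png')[170:260,140:230],(400,400));b=cv2.resize(s['pixels'][190:280,335:425],(400,400))
cv2.imwrite('pics/c3.png',np.hstack([a,b]))
E
```

```text
t 2.57 p [0.4414 0.2872 0.1396] yaw z 47.21 ydir [ 1.6e-03  2.0e-04 -1.0e+00] F [0.2 0.8 1.2] M [-0.02  0.03  0.01] op 0.998 q [ 0.38  0.06  2.02 -0.    1.07 -0.44]
[[-0.0012,0.0020,0.0010],[-0.0003,0.1126,-0.0006]
top (np.float64(180.22388944361848), np.float64(211.09884462120473)) (np.float64(175.33439438585972), np.float64(209.5682478510426))
scene (np.float64(380.8651476602181), np.float64(238.00340738658042)) (np.float64(384.1034611910297), np.float64(217.68258760405138))
```

View pics/c3.png

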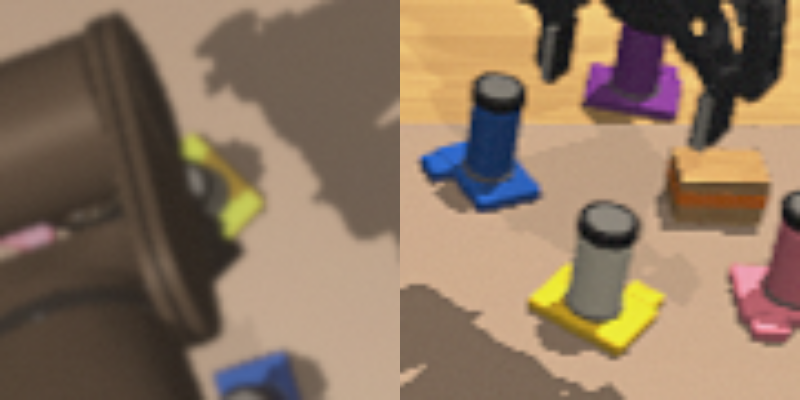

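The canister top in the scene view sits at (381.5,239), matching the predicted (381,238), and the fingers straddle it. Descending.

Emit:
jog_arm(deltas=[[[-0.001,0.002,0.001],[0,0.03,0],1],[[-0.001,0.002,0.001],[0,0.06,-0.0005],1],[[-0.001,0.002,0.001],[0,0.08,-0.0005],1],[[-0.001,0.002,0.001],[0,0.1,-0.0005],1],[[-0.001,0.002,0.001],[0,0.112,-0.0005],1],[[-0.001,0.002,0.001],[0,0.112,-0.0005],1],[[-0.001,0.002,0.001],[0,0.112,-0.0005],1]])

```text
time: 3.25
eef_pos: [0.4405, 0.2845, 0.0265]
tcp_rot: [0.659, -0.261, 0.259, -0.657]
contact_force: [-0.8, 0.7, 0.8]
opening: 0.997
```

```bash
python3 - <<'E'
from go import *
info()
s=cam('scene','scene2')
cv2.imwrite('pics/c4.png',cv2.resize(s['pixels'][190:280,335:425],(600,600)))
E
```

```text
t 3.25 p [0.4405 0.2845 0.0265] yaw z 46.88 ydir [-0.0037 -0.0013 -1.    ] F [-0.8  0.7  0.8] M [-0.03 -0.06 -0.01] op 0.997 q [ 0.38  0.23  2.07  0.    0.85 -0.44]
```

View pics/c4.png

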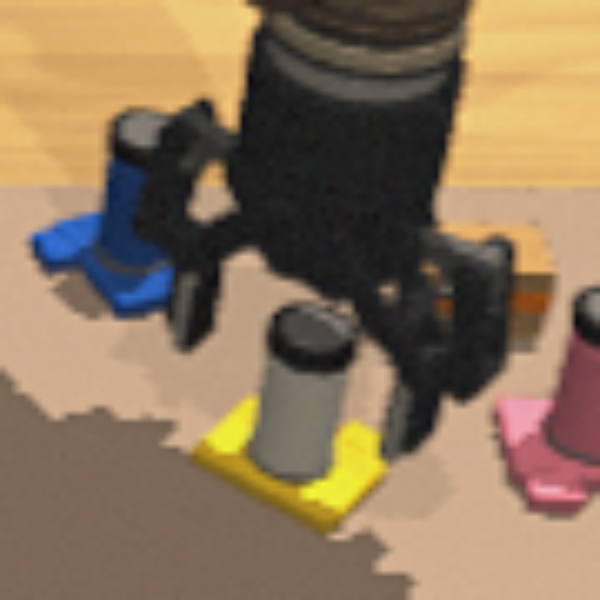

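```bash
python3 - <<'E'
from go import *
info();print(rel([.441,.287,.026],47.1))
E
```

```text
t 3.30 p [0.4412 0.285  0.0274] yaw z 46.90 ydir [-1.8e-03 -5.0e-04 -1.0e+00] F [0.3 0.8 0.5] M [-0.04 -0.02  0.03] op 1.002 q [ 0.38  0.23  2.07  0.    0.85 -0.44]
[[0.0016,-0.0036,-0.0010],[-0.0015,0.0014,0.0014]
```

Close with a light grip first so the holder is not dragged far.

Emit:
jog_arm(deltas=[[[0,0,0],[-0.0015,0.001,0.0014],1],[[0,0,0],[-0.0015,0.001,0.0014],0],[[0,0,0],[-0.0015,0.001,0.0014],0],[[0,0,0],[-0.0015,0.001,0.0014],0],[[0,0,0],[-0.0015,0.001,0.0014],0],[[0,0,0],[-0.0015,0.001,0.0014],0],[[0,0,0],[-0.0015,0.001,0.0014],0],[[0,0,0],[-0.0015,0.001,0.0014],0],[[0,0,0],[-0.0015,0.001,0.0014],0]], force=30)

```text
time: 4.05
eef_pos: [0.4411, 0.2872, 0.0268]
tcp_rot: [0.658, -0.26, 0.259, -0.657]
contact_force: [-1.5, 0.8, 4.2]
opening: 0.368
```

```bash
python3 - <<'E'
from go import *
info()
E
```

```text
t 4.05 p [0.4411 0.2872 0.0268] yaw z 46.90 ydir [-1.6e-03 -4.0e-04 -1.0e+00] F [-1.5  0.8  4.2] M [-0.01  0.15  0.02] op 0.368 q [ 0.38  0.23  2.06  0.    0.85 -0.43]
```

Emit:
jog_arm(deltas=[[[0,0,0],[0,0,0],0],[[0,0,0],[0,-0.015,0],0],[[0,0,0],[0,-0.035,0],0],[[0,0,0],[0,-0.055,0],0],[[0,0,0],[0,-0.055,0],0],[[0,0,0],[0,-0.055,0],0]], force=50)

```text
time: 4.55
eef_pos: [0.4417, 0.2874, 0.0821]
tcp_rot: [-0.658, 0.26, -0.26, 0.658]
contact_force: [-0.1, 0.4, -1.2]
opening: 0.367
```

```bash
python3 - <<'E'
from go import *
info()
s=cam('scene')
cv2.imwrite('pics/c5.png',cv2.resize(s['pixels'][190:280,335:425],(500,500)))
for a in (.33,.66,1): print(rel(np.array([.441,.287,.082])*(1-a)+a*np.array([.5293,-.0427,.082]),46.9*(1-a)-2.3*a))
E
```

```text
t 4.55 p [0.4417 0.2874 0.0821] yaw z 46.90 ydir [ 2.e-04  3.e-04 -1.e+00] F [-0.1  0.4 -1.2] M [-0.01 -0.02 -0.01] op 0.367 q [ 0.38  0.14  2.05  0.    0.95 -0.43]
[[0.0025,0.2833,-0.0010],[0.0958,-0.0012,-0.0593]
[[0.0026,0.5667,-0.0006],[0.1914,-0.0012,-0.1188]
[[0.0027,0.8586,-0.0003],[0.2899,-0.0012,-0.1801]
```

View pics/c5.png

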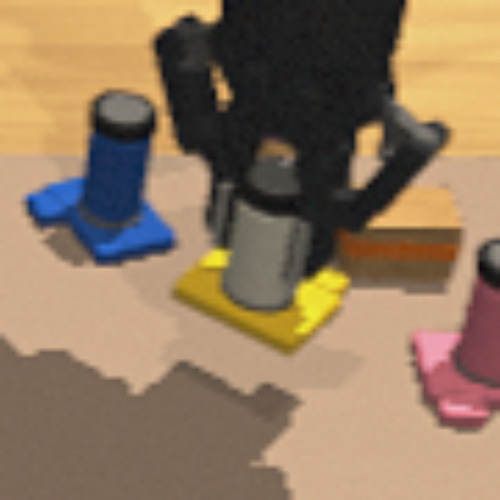

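Emit:
jog_arm(deltas=[[[0,0.08,0],[0.028,0,-0.017],0],[[0,0.17,0],[0.057,0,-0.035],0],[[0,0.26,0],[0.087,0,-0.054],0],[[0,0.35,0],[0.118,0,-0.073],0],[[0,0.44,0],[0.149,0,-0.092],0],[[0,0.53,0],[0.179,0,-0.111],0],[[0,0.62,0],[0.209,0,-0.13],0],[[0,0.71,0],[0.24,0,-0.149],0],[[0,0.8,0],[0.27,0,-0.168],0],[[0.003,0.859,0],[0.29,-0.001,-0.18],0]])

```text
time: 5.43
eef_pos: [0.5286, -0.0453, 0.0796]
tcp_rot: [-0.489, 0.512, -0.511, 0.488]
contact_force: [-0.2, 0.4, -1.7]
opening: 0.362
```

Emit:
jog_arm(deltas=[[[0,0,0],[0,0,0],0],[[0,0,0],[0,0,0],0]])

```text
time: 5.6
eef_pos: [0.5273, -0.0463, 0.0773]
tcp_rot: [-0.489, 0.514, -0.51, 0.486]
contact_force: [-0.2, -0.3, -1.5]
opening: 0.364
```

```bash
python3 - <<'E'
from go import *
info()
s=cam('scene','s6');t=cam('top','t6')
cv2.imwrite('pics/c6.png',np.hstack([cv2.resize(t['pixels'][140:220,260:360],(400,320)),cv2.resize(s['pixels'][210:330,200:300],(400,480))[:320]]))
cv2.imwrite('pics/c6.png',cv2.resize(s['pixels'][205:325,200:300],(500,600)))
cv2.imwrite('pics/c6t.png',cv2.resize(t['pixels'][130:220,260:360],(666,600)))
E
```

```text
t 5.60 p [ 0.5273 -0.0463  0.0773] yaw z -2.79 ydir [-0.0068  0.0019 -1.    ] F [-0.2 -0.3 -1.5] M [-0.03 -0.05  0.02] op 0.364 q [-0.28  0.16  2.04 -0.    0.95 -0.23]
```

View pics/c6.png

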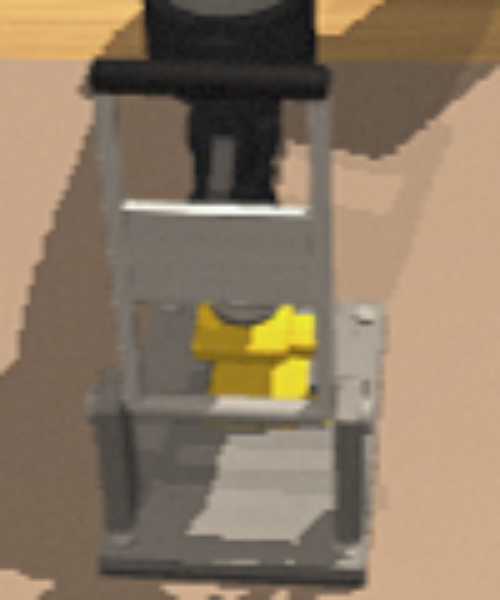

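View pics/c6t.png

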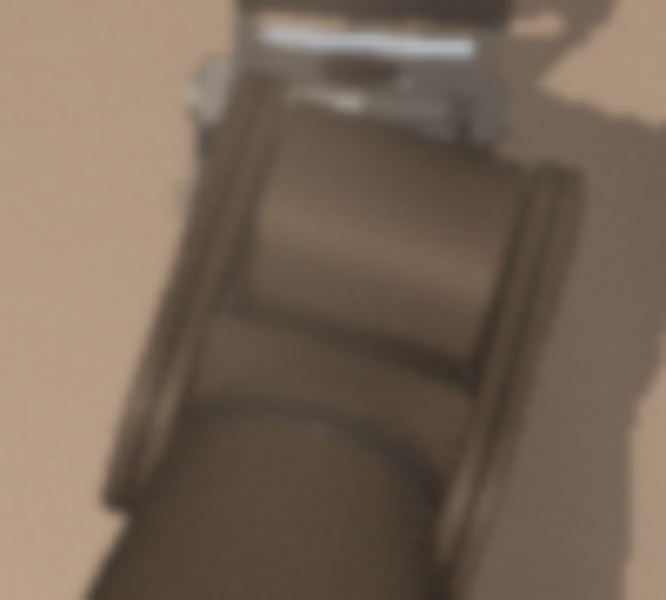

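```bash
python3 - <<'E'
from go import *
print(rel([.5293,-.0427,.055],-2.3))
E
```

```text
[[0.0067,-0.0055,-0.0018],[-0.0017,0.0226,0.0024]
```

Emit:
jog_arm(deltas=[[[0.0067,-0.0055,-0.0018],[-0.0017,0.01,0.0024],0],[[0.0067,-0.0055,-0.0018],[-0.0017,0.0225,0.0024],0],[[0.0067,-0.0055,-0.0018],[-0.0017,0.0225,0.0024],0],[[0.0067,-0.0055,-0.0018],[-0.0017,0.0225,0.0024],0]])

```text
time: 6.03
eef_pos: [0.5278, -0.0414, 0.0535]
tcp_rot: [-0.491, 0.511, -0.508, 0.49]
contact_force: [-1.3, -0.4, -1.0]
opening: 0.363
```

```bash
python3 - <<'E'
from go import *
info()
s=cam('scene','s7');info()
cv2.imwrite('pics/c7.png',cv2.resize(s['pixels'][245:325,210:290],(600,600),interpolation=cv2.INTER_CUBIC))
np.save('s7.npy',s['pixels'])
E
```

```text
t 6.03 p [ 0.5278 -0.0414  0.0535] yaw z -2.20 ydir [-0.0037  0.001  -1.    ] F [-1.3 -0.4 -1. ] M [ 0.03 -0.01  0.02] op 0.363 q [-0.27  0.19  2.05  0.    0.9  -0.23]
t 6.08 p [ 0.5287 -0.0418  0.0544] yaw z -2.22 ydir [-1.7e-03  5.0e-04 -1.0e+00] F [ 0.6 -0.3 -0.8] M [-0.01  0.03 -0.02] op 0.364 q [-0.27  0.19  2.05  0.    0.9  -0.23]
```

View pics/c7.png

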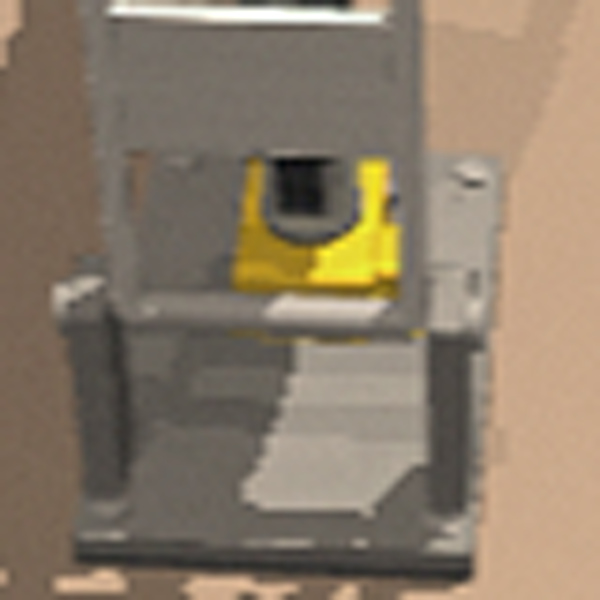

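```bash
python3 - <<'E'
from go import *
s=cam('scene'); im=s['pixels']
yaw=np.radians(-2.3)
def W(o,p,yaw): 
    c,si=np.cos(yaw),np.sin(yaw); return [o[0]+c*p[0]-si*p[1],o[1]+si*p[0]+c*p[1],o[2]+p[2]]
Pk=[.5293,-.0427,0]; st=ctrl.get_state(); e=st['eef_pos']; H=[e[0],e[1],e[2]-.0268]; print(e)
crop=lambda q:tuple(np.round(((q[0]-210+.5)*7.5,(q[1]-245+.5)*7.5),1))
for n,p in(('b1',(.115,-.06,0)),('b2',(.115,.06,0)),('t1',(.115,-.06,.014)),('t2',(.115,.06,.014)),('f2',(-.055,.06,.014)),('post1',(.09,-.052,.094)),('post2',(.09,.052,.094)),('pk',(.0335,-.0245,.006))): print(n,crop(proj(s,W(Pk,p,yaw))))
for n,p in(('h+-b',(.032,-.023,0)),('h+-t',(.032,-.023,.01)),('h++b',(.032,.023,0)),('lug b',(.028,.037,0)),('lug t',(.028,.037,.01)),('lug -x t',(.006,.037,.01)),('h--t',(-.032,-.023,.01))): print(n,crop(proj(s,W(H,p,yaw))))
E
```

```text
[ 0.52927725 -0.04216799  0.0551059 ]
b1 (np.float64(71.0), np.float64(559.1))
b2 (np.float64(469.3), np.float64(576.2))
t1 (np.float64(67.2), np.float64(528.1))
t2 (np.float64(469.0), np.float64(545.1))
f2 (np.float64(498.2), np.float64(148.0))
post1 (np.float64(86.6), np.float64(276.4))
post2 (np.float64(444.6), np.float64(290.1))
pk (np.float64(221.9), np.float64(347.3))
h+-b (np.float64(225.1), np.float64(294.7))
h+-t (np.float64(223.4), np.float64(272.2))
h++b (np.float64(369.3), np.float64(300.3))
lug b (np.float64(414.3), np.float64(292.7))
lug t (np.float64(413.8), np.float64(270.2))
lug -x t (np.float64(418.9), np.float64(220.7))
h--t (np.float64(247.8), np.float64(132.9))
```

```bash
python3 - <<'E'
from go import *
from meas import edge,fit
s=cam('scene'); im=s['pixels']; h=cv2.cvtColor(im,cv2.COLOR_BGR2HSV)[...,1].astype(float); b=im[...,0].astype(int); y=(im[...,2].astype(int)-im[...,0]).astype(float)
e=ctrl.get_state()['eef_pos'];print(e)
r=edge(y,s,range(270,281),236,247,.0383); print('holder left edge',fit(r))
print(np.array([y[275,234:268]]).astype(int))
r=edge(h,s,range(270,285),268,280,.014); print('base right',fit(r))
r=edge(y,s,range(262,272),262,268,.0383);
for v in (262,265,268,271,274,277,280): print(v,y[v,236:268].astype(int))
E
```

```text
[ 0.52963235 -0.04240052  0.05550051]
holder left edge (np.float32(-9.038225), (0.5412883162498474, -0.06214224547147751), 0.00040946004446595907)
[[ 13  16  15  14  15  14   9  57 132 131 105  42   4  12  16  18  18  17
   15  13  11   7  60 166 187 183 190 188 164  68  10  15  18  24]]
base right (np.float32(-1.9445667), (0.5215899348258972, 0.01981537789106369), 0.00018011177598964423)
262 [16 17 15 15 15 17 14 16 15 15 15 16 17 15 16 16 15 16 16 15 16 18 17 16
 17 15 17 19 14 13 33 53]
265 [14 14 16 13 15 14 13 11  9 14 15 17 20 16 16 16 16 16 16 16 14 19 21 16
 19 16 13 17 17 15 22 27]
268 [ 13  12  14  13  11   8  72 144  75   6   8   0  -1  -1   0   0   6  10
  14  16  10 116 198 193 168  43  17  15  17  16  17  21]
271 [ 11  16  16  13  10  20  91 137  61   8   9  -1   0  -7   5   0   3  11
  15  14  13  35 132 197 166  20   7  17  15  15  17  22]
274 [ 13  13  13  11   7  50 130 156 101   4  13  17  18  19  20  18  18  18
  17  13   7  86 178 189 187 152  59  14  13  15  19  22]
277 [ 15  13  15  13  15  67 132 129 123 126 131 117  76  41  39  40  62 131
 184 196 190 182 187 187 185 190 162  65  11  13  19  22]
280 [ 13  12   8   7  56 132 154 150 148 150 139 124 126 124 124 123 171 184
 182 185 183 186 183 182 183 183 161  59  11  14  17  19]
```

```bash
python3 - <<'E'
from go import *
s=cam('scene'); im=s['pixels']; 
for c in (243,246,255,258,260): print(c,[tuple(int(a) for a in x) for x in im[276:290,c]])
P=cloud(s)
print(np.round(P[276:285,258],4)); print(np.round(P[270:286,275],4))
# base front edge bottom rows at several columns
g=cv2.cvtColor(im,cv2.COLOR_BGR2GRAY)
for c in (230,240,250,260): print(c,g[312:324,c])
e=ctrl.get_state()['eef_pos'];print(e)
E
```

```text
243 [(23, 123, 155), (31, 125, 156), (29, 126, 155), (33, 146, 182), (36, 146, 182), (33, 145, 181), (31, 127, 159), (37, 97, 120), (85, 103, 113), (112, 121, 128), (115, 125, 133), (105, 112, 119), (82, 90, 95), (60, 89, 101)]
246 [(50, 77, 93), (27, 128, 162), (28, 124, 155), (35, 125, 156), (32, 137, 172), (35, 146, 182), (31, 132, 167), (37, 103, 130), (121, 144, 154), (191, 206, 221), (169, 184, 195), (138, 148, 156), (86, 92, 97), (77, 85, 89)]
255 [(40, 146, 168), (50, 227, 241), (51, 220, 235), (49, 217, 234), (52, 221, 234), (54, 234, 236), (47, 190, 233), (26, 99, 124), (73, 118, 135), (186, 198, 211), (180, 195, 208), (146, 158, 168), (104, 111, 120), (75, 81, 87)]
258 [(50, 219, 235), (51, 218, 235), (48, 216, 234), (48, 213, 233), (52, 225, 233), (53, 233, 238), (44, 191, 233), (23, 95, 121), (74, 130, 149), (184, 194, 208), (181, 197, 211), (149, 163, 172), (114, 120, 128), (74, 84, 89)]
260 [(42, 198, 229), (43, 203, 231), (48, 213, 234), (49, 216, 234), (55, 232, 236), (44, 177, 223), (23, 90, 115), (23, 126, 151), (74, 171, 195), (183, 194, 205), (158, 172, 183), (11
[... 226 characters left out ...]
.0371]
 [ 0.5634 -0.022   0.0347]
 [ 0.562  -0.0222  0.0299]]
[[0.4962 0.0173 0.0124]
 [0.5018 0.0174 0.0143]
 [0.5028 0.0174 0.0118]
 [0.506  0.0174 0.0116]
 [0.5105 0.0175 0.0124]
 [0.5138 0.0175 0.0122]
 [0.5191 0.0176 0.014 ]
 [0.52   0.0176 0.0115]
 [0.5231 0.0176 0.0112]
 [0.529  0.0177 0.0136]
 [0.5325 0.0178 0.0138]
 [0.5334 0.0178 0.0112]
 [0.5372 0.0178 0.0117]
 [0.5416 0.0179 0.0127]
 [0.5452 0.0179 0.013 ]
 [0.5471 0.018  0.0116]]
230 [105 101 101 102  97  75  78  54  65 105 106 106]
240 [ 99  99 100  98 100  96  72  65  48 100 183 181]
250 [169  98 101  99 104 148  72  70  49  66 107 104]
260 [ 93  95  99  98  98  99  80  74  63  51  95 106]
[ 0.52977773 -0.04257797  0.05570785]
```

```bash
python3 - <<'E'
from go import *
info();print(rel([.529,-.0427,.044],-2.3))
E
```

```text
t 6.23 p [ 0.5298 -0.0426  0.0557] yaw z -2.27 ydir [ 1.e-03 -3.e-04 -1.e+00] F [-0.6 -1.  -2.2] M [-0.03 -0.01 -0.02] op 0.366 q [-0.27  0.19  2.05 -0.    0.9  -0.23]
[[-0.0011,0.0005,0.0003],[0.0001,0.0117,-0.0008]
```

Emit:
jog_arm(deltas=[[[-0.001,0,0],[0,0.006,-0.0008],0],[[-0.001,0,0],[0,0.0115,-0.0008],0],[[-0.001,0,0],[0,0.0135,-0.0008],0],[[-0.001,0,0],[0,0.015,-0.0008],0],[[-0.001,0,0],[0,0.0165,-0.0008],0],[[-0.001,0,0],[0,0.0165,-0.0008],0]])

```text
time: 6.73
eef_pos: [0.5287, -0.0426, 0.0405]
tcp_rot: [-0.491, 0.511, -0.509, 0.489]
contact_force: [-5.1, 0.7, 9.5]
opening: 0.367
```

```bash
python3 - <<'E'
from go import *
info()
E
```

```text
t 6.73 p [ 0.5287 -0.0426  0.0405] yaw z -2.26 ydir [-3.1e-03  4.0e-04 -1.0e+00] F [-5.1  0.7  9.5] M [0.25 1.04 0.  ] op 0.367 q [-0.27  0.22  2.05 -0.    0.88 -0.23]
```

Emit:
jog_arm(deltas=[[[0,0,0],[0,0,-0.001],0],[[0,0,0],[0,0.0005,-0.0015],0],[[0,0,0],[0,0.0005,-0.0015],0]])

```text
time: 6.98
eef_pos: [0.5278, -0.0428, 0.0407]
tcp_rot: [-0.49, 0.51, -0.509, 0.49]
contact_force: [-0.8, 0.6, 4.5]
opening: 0.362
```

```bash
python3 - <<'E'
from go import *
info()
s=cam('scene'); info()
cv2.imwrite('pics/c8.png',cv2.resize(s['pixels'][245:325,210:290],(600,600),interpolation=cv2.INTER_CUBIC))
E
```

```text
t 6.98 p [ 0.5278 -0.0428  0.0407] yaw z -2.27 ydir [-0.0017  0.     -1.    ] F [-0.8  0.6  4.5] M [ 0.05  0.16 -0.01] op 0.362 q [-0.27  0.21  2.05 -0.    0.88 -0.23]
t 7.03 p [ 0.5278 -0.0428  0.0407] yaw z -2.27 ydir [-0.0018 -0.     -1.    ] F [-0.5 -0.2  3.9] M [0.08 0.21 0.05] op 0.360 q [-0.27  0.21  2.05 -0.    0.88 -0.23]
```

View pics/c8.png

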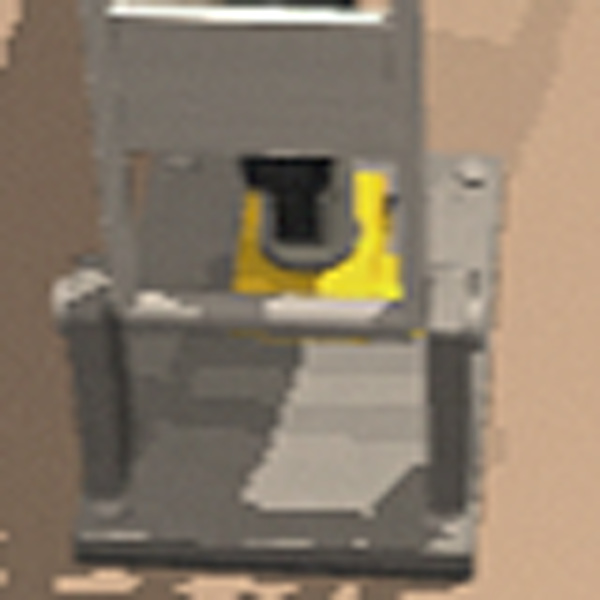

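Emit:
jog_arm(deltas=[[[0,0,0],[0,0.0005,-0.0007],0],[[0,0,0],[0,0.0012,-0.0007],0],[[0,0,0],[0,0.0012,-0.0007],0]])

```text
time: 7.28
eef_pos: [0.5279, -0.0429, 0.0407]
tcp_rot: [-0.49, 0.51, -0.51, 0.49]
contact_force: [-2.2, 0.4, 7.4]
opening: 0.366
```

```bash
python3 - <<'E'
from go import *
info()
E
```

```text
t 7.28 p [ 0.5279 -0.0429  0.0407] yaw z -2.28 ydir [-8.e-04  0.e+00 -1.e+00] F [-2.2  0.4  7.4] M [0.24 0.46 0.  ] op 0.366 q [-0.27  0.21  2.05 -0.    0.87 -0.23]
```

Emit:
jog_arm(deltas=[[[0,0,0],[0.0008,0.0003,0],0],[[0,0,0],[0.0015,0.0005,0],0],[[0,0,0],[0.0015,0.001,0],0]])

```text
time: 7.53
eef_pos: [0.528, -0.0436, 0.0406]
tcp_rot: [-0.49, 0.511, -0.509, 0.49]
contact_force: [-2.3, 4.8, 11.4]
opening: 0.365
```

```bash
python3 - <<'E'
from go import *
info()
E
```

```text
t 7.53 p [ 0.528  -0.0436  0.0406] yaw z -2.33 ydir [-0.0012  0.0019 -1.    ] F [-2.3  4.8 11.4] M [ 0.75  0.73 -0.04] op 0.365 q [-0.27  0.22  2.05  0.    0.88 -0.24]
```

```bash
cat > rel.py <<'E'
from go import *
def cross(l,lo):  # half-level crossing rising, l 1D
    a=np.median(l[:2]); return a
def W(o,p,yaw):
    c,si=np.cos(yaw),np.sin(yaw); return np.array([o[0]+c*p[0]-si*p[1],o[1]+si*p[0]+c*p[1],o[2]+p[2]])
def halfx(l,lo,a,b):
    h=(a+b)/2
    for i in range(len(l)-1):
        if (l[i]-h)*(l[i+1]-h)<=0 and l[i]!=l[i+1]: return lo+i+(h-l[i])/(l[i+1]-l[i])
def line_u(c,p,q,v):
    a=np.array(proj(c,p));b=np.array(proj(c,q)); return a[0]+(b[0]-a[0])*(v-a[1])/(b[1]-a[1])
E
python3 - <<'E'
from rel import *
s=cam('scene'); im=s['pixels'].astype(float); h=cv2.cvtColor(s['pixels'],cv2.COLOR_BGR2HSV)[...,1].astype(float); y=im[...,2]-im[...,0]
e=ctrl.get_state()['eef_pos']; H=np.array([e[0],e[1],.014]); Pk=np.array([.5293,-.0427,0]); yw=np.radians(-2.3)
print(e)
d=[]
for v in range(266,287):
    l=h[v,268:282]; m=halfx(l,268,np.median(l[:3]),np.median(l[-3:])); p=line_u(s,W(Pk,(.115,.06,.014),yw),W(Pk,(-.055,.06,.014),yw),v); d.append(m-p)
print('base right du',np.round(d,2),np.median(d))
d=[]
for v in range(272,285):
    l=y[v,236:245]; k=l.max(); m=halfx(l,236,np.median(l[:3]),k); p=line_u(s,W(H,(.032,-.023,.01),yw),W(H,(-.032,-.023,.01),yw),v); d.append(m-p)
print('holder left du',np.round(d,2),np.median(d))
# lug side / plate: rows v, right end of yellow
for v in range(266,286): print(v,y[v,236:270].astype(int))
for n,p in(('lug+x t',(.028,.037,.01)),('h++t',(.032,.023,.01)),('lug-x t',(.006,.037,.01)),('h+-t',(.032,-.023,.01)),('h+-b',(.032,-.023,.0))): print(n,np.round(proj(s,W(H,p,yw)),1))
for n,p in(('pk+-',(.0335,-.0245,.006)),('pk++',(.0335,.0245,.006)),('notch+',(.0295,.0385,.006)),('rim+-',(.0335,-.0245,.014))): print(n,np.round(proj(s,W(Pk,p,yw)),1))
for v in range(284,294): print(v,y[v,236:270].astype(int))
E
```

```text
[ 0.52806395 -0.04361673  0.04067323]
base right du [0.7  0.82 0.83 0.9  0.98 1.1  0.87 0.88 1.02 1.02 0.77 0.9  0.94 0.8
 0.83 0.89 0.98 0.93 0.99 0.74 0.9 ] 0.8996783652361842
holder left du [0.54 0.69 0.84 0.61 0.72 0.9  0.97 0.97 1.07 0.98 0.92 1.07 3.22] 0.9169441647502197
266 [12 12 12 15 13  7 -2 -1 -1 -4 -2 -3 -5 -2 -2  0 -3  4 11 15 18 18 14 12
 16 18 18 15 17 15 17 20 19 21]
267 [12 13 12 13 15 10 -2  1 -3  0  0  1 -1  1  1 -2 -5  6 13 18 18 22 25 26
 24 19 20 15 17 16 19 18 21 20]
268 [ 13  12  13  15  13  10   2  -2  -1   1   0   0  -3  -5   3  -4  -4   5
  14  15  42 122 167 167 100  17  16  18  18  17  16  20  22  21]
269 [ 15  13  15  15  12  10   6  14   5  -2   0  -1  -2  -2   2  -2   0  10
  14  14  65 162 197 199 160  53  16  15  16  17  17  19  24  24]
270 [ 15  13  15  12  13  10  34  64  29   4   3   2   3  -1  -3  -2   3   9
  14  14  60 159 188 190 169  43  15  15  17  16  20  21  24  25]
271 [ 12  14  15  12  13   9  76 134  53   8   0  -1   1   1   1   3   9  11
  14  14  34 134 192 194 164  20   6  14  15  16  16  22  25  26]
272 [ 13  15  14  11  12  10  9
[... 2540 characters left out ...]
21 17 21 23 20
 15 17 17 15 15 17 14 22 25 24]
288 [13 11 11 13 14 14 14 14 12 12 10 14 14 13 12 15 11 14 14 17 14 16 17 13
 12 15 14 14 14 21 18 20 26 25]
289 [ 8 11 10  7 24 40 38 40 42 30 12 12 12 13 14 14 14 14 13 15 12 13 15 11
 12 10 11 12 36 73 60  9 13 13]
290 [10 12 12 13  9  8  9  7 25 42 41 40 42 48 50 47 42 46 47 43 55 71 60 28
 14 16 16 16 13 17 17  8  9  9]
291 [12 11 11  9 11 11 11  9  9  9 10  8  8 15 20 20 19 20 21 21 19 21 20 22
 22 21 21 23 23 23 19 12  9 11]
292 [12 11 10 10 11 11 13 11 10 12 12 12  8 19 20 20 23 23 24 21 21 21 22 22
 22 23 22 20 22 23 19 10  6  8]
293 [12 10 12 10 13 12 11 10 10 11 10 13 10 19 23 24 24 23 22 21 20 21 20 21
 22 22 20 20 19 23 19 11 11 10]
```

```bash
python3 - <<'E'
from rel import *
info();print(rel([.5297,-.0428,.043],-3.2));print(rel([.5297,-.0428,.0395],-3.2))
E
```

```text
t 7.58 p [ 0.5281 -0.0436  0.0407] yaw z -2.32 ydir [-0.0012  0.0018 -1.    ] F [-1.6  4.   9.7] M [ 0.73  0.61 -0.06] op 0.362 q [-0.27  0.22  2.05  0.    0.88 -0.24]
[[0.0013,0.0153,-0.0017],[-0.0009,-0.0023,0.0016]
[[0.0013,0.0153,-0.0017],[-0.0009,0.0012,0.0016]
```

Emit:
jog_arm(deltas=[[[0.001,0,-0.002],[0,-0.003,0],0],[[0.001,0.015,-0.002],[-0.001,-0.003,0.0016],0],[[0.001,0.015,-0.002],[-0.001,-0.003,0.0016],0],[[0.001,0.015,-0.002],[-0.001,0,0.0016],0],[[0.001,0.015,-0.002],[-0.001,0.0015,0.0016],0],[[0.001,0.015,-0.002],[-0.001,0.0015,0.0016],0]])

```text
time: 8.08
eef_pos: [0.5291, -0.0426, 0.0381]
tcp_rot: [-0.486, 0.514, -0.513, 0.485]
contact_force: [-0.7, -1.1, -1.9]
opening: 0.368
```

```bash
python3 - <<'E'
from rel import *
info()
E
```

```text
t 8.08 p [ 0.5291 -0.0426  0.0381] yaw z -3.19 ydir [-1.8e-03  1.0e-04 -1.0e+00] F [-0.7 -1.1 -1.9] M [-0.06 -0.02  0.02] op 0.368 q [-0.27  0.22  2.05 -0.    0.87 -0.22]
```

It is in below the rim (z 38.1 mm, no contact force). Lowering to the floor.

Emit:
jog_arm(deltas=[[[0,0,0],[0,0.002,0],0],[[0,0,0],[0,0.004,0],0],[[0,0,0],[0,0.005,0],0],[[0,0,0],[0,0.005,0],0]])

```text
time: 8.42
eef_pos: [0.5291, -0.0427, 0.033]
tcp_rot: [-0.486, 0.514, -0.513, 0.485]
contact_force: [0.9, 0.0, -1.0]
opening: 0.364
```

```bash
python3 - <<'E'
from rel import *
info()
E
```

```text
t 8.42 p [ 0.5291 -0.0427  0.033 ] yaw z -3.19 ydir [-2.e-03  1.e-04 -1.e+00] F [ 0.9  0.  -1. ] M [-0.04 -0.06  0.04] op 0.364 q [-0.27  0.23  2.05 -0.    0.86 -0.22]
```

Emit:
jog_arm(deltas=[[[0,0,0],[0,0.0008,0],0],[[0,0,0],[0,0.0012,0],0],[[0,0,0],[0,0.0012,0],0]])

```text
time: 8.67
eef_pos: [0.5291, -0.0427, 0.0329]
tcp_rot: [-0.487, 0.514, -0.513, 0.485]
contact_force: [-3.0, 0.1, 4.8]
opening: 0.363
```

```bash
python3 - <<'E'
from rel import *
info()
E
```

```text
t 8.67 p [ 0.5291 -0.0427  0.0329] yaw z -3.18 ydir [-2.8e-03  1.0e-04 -1.0e+00] F [-3.   0.1  4.8] M [ 0.17  0.46 -0.04] op 0.363 q [-0.27  0.23  2.05 -0.    0.86 -0.22]
```

Emit:
jog_arm(deltas=[[[0,0,0],[0,-0.0008,0],0.5],[[0,0,0],[0,-0.0008,0],1],[[0,0,0],[0,-0.0008,0],1],[[0,0,0],[0,-0.0008,0],1],[[0,0,0],[0,-0.0008,0],1],[[0,0,0],[0,-0.0008,0],1],[[0,0,0],[0,-0.015,0],1],[[0,0,0],[0,-0.045,0],1],[[0,0,0],[0,-0.08,0],1],[[0,0,0],[0,-0.12,-0.01],1]])

```text
time: 9.5
eef_pos: [0.5193, -0.0422, 0.153]
tcp_rot: [-0.487, 0.515, -0.512, 0.485]
contact_force: [-0.0, -0.4, 0.3]
opening: 1.005
```

```bash
python3 - <<'E'
from rel import *
info()
print(rel([.46,-.045,.25],-2.3),rel([.46,-.04,.34],-2.3))
E
```

```text
t 9.50 p [ 0.5193 -0.0422  0.153 ] yaw z -3.18 ydir [-4.8e-03  8.0e-04 -1.0e+00] F [-0.  -0.4  0.3] M [0.   0.03 0.04] op 1.005 q [-0.28  0.03  2.02 -0.    1.1  -0.22]
[[0.0048,-0.0154,-0.0006],[0.0061,-0.0967,-0.0595] [[0.0048,-0.0154,-0.0006],[0.0010,-0.1867,-0.0602]
```

Emit:
jog_arm(deltas=[[[0.005,-0.015,0],[0.004,-0.04,-0.03],1],[[0.005,-0.015,0],[0.004,-0.08,-0.06],1],[[0.005,-0.015,0],[0.004,-0.12,-0.06],1],[[0.005,-0.015,0],[0.003,-0.16,-0.06],1],[[0.005,-0.015,0],[0.003,-0.187,-0.06],1],[[0.005,-0.015,0],[0.003,-0.187,-0.06],1]])

```text
time: 10.0
eef_pos: [0.4628, -0.0428, 0.3507]
tcp_rot: [0.487, -0.505, 0.515, -0.493]
contact_force: [0.7, -0.1, 0.6]
opening: 1.003
```

```bash
python3 - <<'E'
from rel import *
info()
s=cam('scene','s9');t=cam('top','t9')
cv2.imwrite('pics/c9.png',np.hstack([cv2.resize(s['pixels'][205:325,205:285],(400,600),interpolation=cv2.INTER_CUBIC),cv2.resize(t['pixels'][115:215,280:346],(396,600),interpolation=cv2.INTER_CUBIC)]))
P=cloud(s)
Q=P[200:300,230:275].reshape(-1,3); q=Q[(Q[:,2]>.068)&(Q[:,2]<.084)&(Q[:,0]<.56)]; print('cap',len(q),q.mean(0),(q.min(0)+q.max(0))/2,q.max(0))
m=(np.array(s['pixels']).astype(int)); yy=(m[...,2]-m[...,0])>90; k=np.zeros_like(yy);k[262:284,236:268]=1; r=P[yy&k]; print('plate z',np.percentile(r[:,2],[10,50,90]),len(r))
E
```

```text
t 10.00 p [ 0.4628 -0.0428  0.3507] yaw z -2.32 ydir [ 0.0171 -0.0048 -0.9998] F [ 0.7 -0.1  0.6] M [-0.03 -0.03  0.07] op 1.003 q [-0.31 -0.27  1.93  0.    1.47 -0.27]
cap 18 [ 0.54596225 -0.04072098  0.07139796] [ 0.54508141 -0.04104721  0.07165644] [ 0.54828996 -0.02916974  0.07489819]
plate z [0.01093154 0.01373253 0.01656377] 90
```

View pics/c9.png

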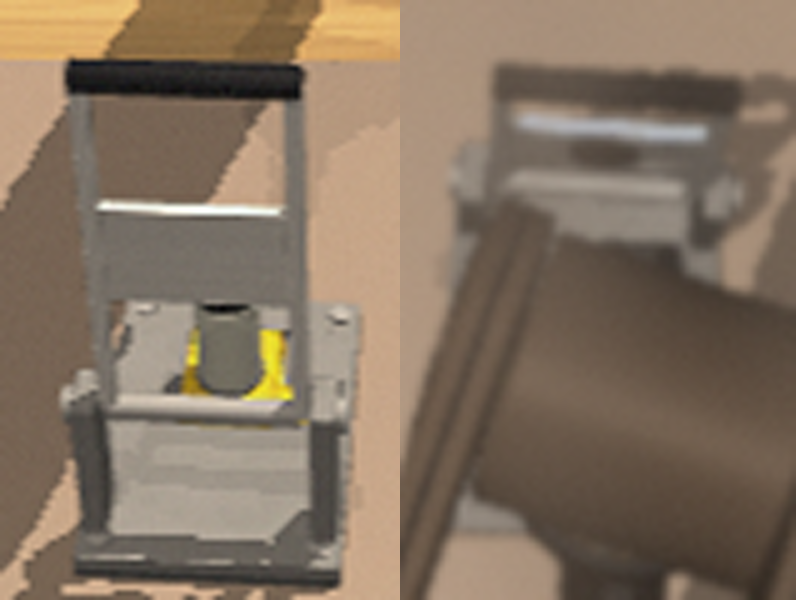

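The holder is seated: plate top reads about 14–15 mm against 16 expected, and the scene-camera bias is -1.4 mm. The canister stands upright under the raised arm. The bar is at left-crop (185,78). Next I grip it from above.

```bash
python3 - <<'E'
from rel import *
print(rel([.619,-.0463,.335],-2.3),rel([.619,-.0463,.247],-2.3))
E
```

```text
[[-0.0054,-0.0004,0.0008],[-0.0023,0.0086,0.1582] [[-0.0054,-0.0004,0.0008],[-0.0024,0.0966,0.1577]
```

Emit:
jog_arm(deltas=[[[-0.005,0,0.001],[-0.002,0.003,0.04],1],[[-0.005,0,0.001],[-0.002,0.006,0.08],1],[[-0.005,0,0.001],[-0.002,0.009,0.12],1],[[-0.005,0,0.001],[-0.002,0.009,0.158],1],[[-0.005,0,0.001],[-0.002,0.009,0.158],1],[[-0.005,0,0.001],[-0.002,0.009,0.158],1]])

```text
time: 10.6
eef_pos: [0.6191, -0.0466, 0.3288]
tcp_rot: [-0.491, 0.513, -0.507, 0.488]
contact_force: [-0.5, -0.2, 0.1]
opening: 1.0
```

```bash
python3 - <<'E'
from rel import *
info()
s=cam('scene','s10')
cv2.imwrite('pics/c10.png',cv2.resize(s['pixels'][150:270,190:300],(550,600),interpolation=cv2.INTER_CUBIC))
print(rel([.619,-.0463,.247],-2.3))
E
```

```text
t 10.60 p [ 0.6191 -0.0466  0.3288] yaw z -2.31 ydir [-0.0087  0.0023 -1.    ] F [-0.5 -0.2  0.1] M [0.02 0.01 0.02] op 1.000 q [-0.24  0.12  1.6   0.    1.44 -0.2 ]
[[0.0063,-0.0002,-0.0015],[-0.0000,0.0837,0.0012]
```

View pics/c10.png

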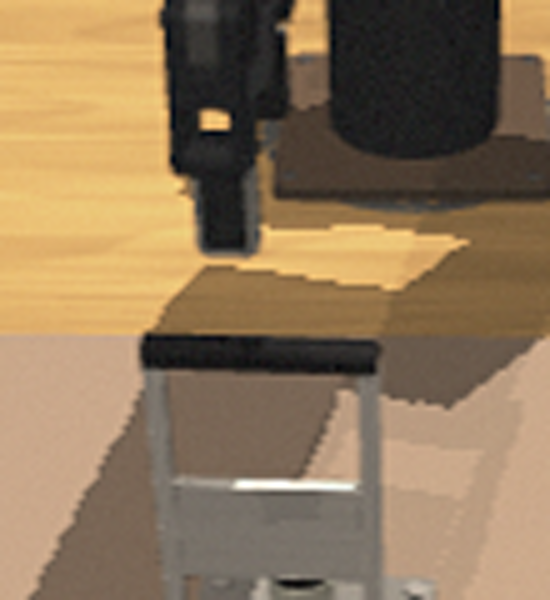

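Emit:
jog_arm(deltas=[[[0.006,0,-0.001],[0,0.025,0.001],1],[[0.006,0,-0.001],[0,0.05,0.001],1],[[0.006,0,-0.001],[0,0.07,0.001],1],[[0.006,0,-0.001],[0,0.084,0.001],1],[[0.006,0,-0.001],[0,0.084,0.001],1],[[0.006,0,-0.001],[0,0.084,0.001],1]])

```text
time: 11.15
eef_pos: [0.6179, -0.0462, 0.2466]
tcp_rot: [-0.49, 0.51, -0.51, 0.49]
contact_force: [0.5, 0.3, 0.4]
opening: 0.997
```

```bash
python3 - <<'E'
from rel import *
info()
s=cam('scene','s11')
cv2.imwrite('pics/c11.png',cv2.resize(s['pixels'][150:270,190:300],(550,600),interpolation=cv2.INTER_CUBIC))
print(rel([.619,-.0463,.247],-2.3))
E
```

```text
t 11.15 p [ 0.6179 -0.0462  0.2466] yaw z -2.32 ydir [-1.1e-03  6.0e-04 -1.0e+00] F [0.5 0.3 0.4] M [ 0.01  0.04 -0.03] op 0.997 q [-0.24  0.16  1.7   0.    1.28 -0.2 ]
[[-0.0017,-0.0003,-0.0000],[-0.0001,0.0012,0.0001]
```

View pics/c11.png

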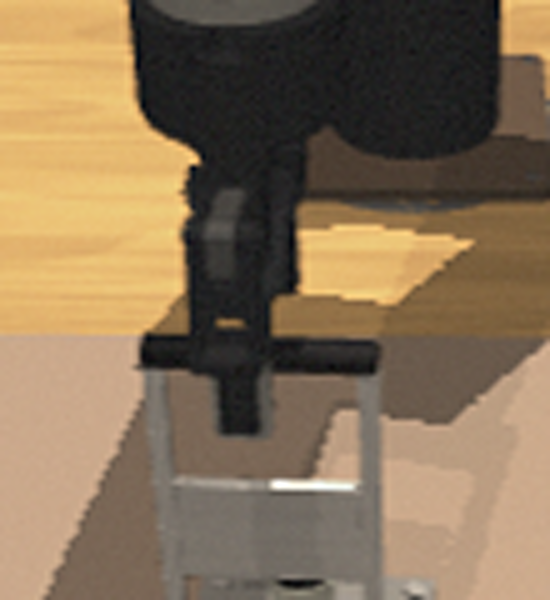

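Emit:
jog_arm(deltas=[[[-0.001,0,0],[0,0.001,0],0],[[-0.001,0,0],[0,0.001,0],0],[[-0.001,0,0],[0,0.001,0],0],[[-0.001,0,0],[0,0.001,0],0],[[-0.001,0,0],[0,0.001,0],0],[[-0.001,0,0],[0,0.001,0],0],[[-0.001,0,0],[0,0.001,0],0],[[-0.001,0,0],[0,0.001,0],0],[[-0.001,0,0],[0,0.001,0],0],[[-0.001,0,0],[0,0.001,0],0]], force=30)

```text
time: 12.03
eef_pos: [0.6192, -0.0465, 0.2475]
tcp_rot: [0.489, -0.51, 0.51, -0.49]
contact_force: [1.2, -0.8, 0.6]
opening: 0.152
```

```bash
python3 - <<'E'
from rel import *
info()
E
```

```text
t 12.03 p [ 0.6192 -0.0465  0.2475] yaw z -2.32 ydir [ 1.7e-03 -1.0e-04 -1.0e+00] F [ 1.2 -0.8  0.6] M [ 0.02 -0.18 -0.01] op 0.152 q [-0.24  0.16  1.7   0.    1.28 -0.2 ]
```

```bash
cat > arc.py <<'E'
from rel import *
import sys
A=np.array([.6192,-.0465,.2475]); yw=np.radians(-2.3); ux=np.array([np.cos(yw),np.sin(yw),0])
def tgt(th): return A-ux*.18*np.sin(th)-np.array([0,0,.18*(1-np.cos(th))])
def rows(ths,off=(0,0,0)):
    st=ctrl.get_state()
    for t in ths: print('%.3f'%t,rel(tgt(t)+np.array(off),-2.3,st))
def theta():
    e=ctrl.get_state()['eef_pos']; d=e-A; x=-(d@ux); z=.18+d[2]; print('theta est',np.arctan2(x,z),'r',np.hypot(x,z))
if __name__=='__main__':
    info(); theta(); rows([float(a) for a in sys.argv[1:]])
E
python3 arc.py .04 .08 .12 .16 .2 .24 .28 .32
```

```text
t 12.03 p [ 0.6192 -0.0465  0.2475] yaw z -2.32 ydir [ 1.7e-03 -1.0e-04 -1.0e+00] F [ 1.2 -0.8  0.6] M [ 0.02 -0.18 -0.01] op 0.152 q [-0.24  0.16  1.7   0.    1.28 -0.2 ]
theta est 0.0001402990982615394 r 0.17998332232061667
0.040 [[-0.0017,-0.0004,0.0001],[0.0000,0.0001,-0.0072]
0.080 [[-0.0017,-0.0004,0.0001],[0.0000,0.0005,-0.0144]
0.120 [[-0.0017,-0.0004,0.0001],[0.0000,0.0012,-0.0215]
0.160 [[-0.0017,-0.0004,0.0001],[0.0000,0.0022,-0.0287]
0.200 [[-0.0017,-0.0004,0.0001],[0.0000,0.0035,-0.0357]
0.240 [[-0.0017,-0.0004,0.0001],[0.0000,0.0051,-0.0428]
0.280 [[-0.0017,-0.0004,0.0001],[0.0000,0.0069,-0.0497]
0.320 [[-0.0017,-0.0004,0.0001],[0.0000,0.0090,-0.0566]
```

Emit:
jog_arm(deltas=[[[0,0,0],[0,0,-0.0036],0],[[0,0,0],[0,0.0003,-0.0108],0],[[0,0,0],[0,0.001,-0.018],0],[[0,0,0],[0,0.0017,-0.025],0],[[0,0,0],[0,0.0035,-0.0357],0],[[0,0,0],[0,0.0051,-0.0428],0],[[0,0,0],[0,0.0069,-0.0497],0],[[0,0,0],[0,0.009,-0.0566],0],[[0,0,0],[0,0.009,-0.0566],0]], force=40)

```text
time: 12.78
eef_pos: [0.5615, -0.044, 0.239]
tcp_rot: [0.49, -0.51, 0.51, -0.49]
contact_force: [1.2, 1.0, 3.7]
opening: 0.147
```

```bash
python3 arc.py .36 .40 .44 .48 .52 .56 .60 .64 .68
```

```text
t 12.78 p [ 0.5615 -0.044   0.239 ] yaw z -2.31 ydir [ 1.3e-03 -2.0e-04 -1.0e+00] F [1.2 1.  3.7] M [ 0.17 -0.48  0.01] op 0.147 q [-0.26  0.03  1.85  0.    1.26 -0.22]
theta est 0.32498517386311065 r 0.18098896324268565
0.360 [[-0.0013,-0.0003,0.0001],[0.0002,0.0030,-0.0056]
0.400 [[-0.0013,-0.0003,0.0001],[0.0002,0.0057,-0.0123]
0.440 [[-0.0013,-0.0003,0.0001],[0.0002,0.0086,-0.0189]
0.480 [[-0.0013,-0.0003,0.0001],[0.0002,0.0118,-0.0253]
0.520 [[-0.0013,-0.0003,0.0001],[0.0002,0.0153,-0.0317]
0.560 [[-0.0013,-0.0003,0.0001],[0.0002,0.0190,-0.0378]
0.600 [[-0.0013,-0.0003,0.0001],[0.0002,0.0229,-0.0439]
0.640 [[-0.0013,-0.0003,0.0001],[0.0002,0.0271,-0.0497]
0.680 [[-0.0013,-0.0003,0.0001],[0.0002,0.0315,-0.0554]
```

Working well, with forces small. Continuing.

Emit:
jog_arm(deltas=[[[0,0,0],[0,0.002,-0.003],0],[[0,0,0],[0,0.0045,-0.009],0],[[0,0,0],[0,0.0086,-0.0189],0],[[0,0,0],[0,0.0118,-0.0253],0],[[0,0,0],[0,0.0153,-0.0317],0],[[0,0,0],[0,0.019,-0.0378],0],[[0,0,0],[0,0.0229,-0.0439],0],[[0,0,0],[0,0.0271,-0.0497],0],[[0,0,0],[0,0.0315,-0.0554],0],[[0,0,0],[0,0.0315,-0.0554],0]], force=40)

```text
time: 13.62
eef_pos: [0.5046, -0.0417, 0.206]
tcp_rot: [-0.49, 0.51, -0.51, 0.489]
contact_force: [2.2, 1.0, 2.9]
opening: 0.148
```

```bash
python3 arc.py .72 .76 .8 .84 .88 .92 .96 1.0 1.04
```

```text
t 13.62 p [ 0.5046 -0.0417  0.206 ] yaw z -2.32 ydir [-1.5e-03 -1.0e-04 -1.0e+00] F [2.2 1.  2.9] M [ 0.03 -0.67 -0.04] op 0.148 q [-0.28 -0.07  2.01 -0.    1.2  -0.24]
theta est 0.691849330216515 r 0.179868547056317
0.720 [[0.0015,-0.0003,0.0001],[0.0002,0.0032,-0.0039]
0.760 [[0.0015,-0.0003,0.0001],[0.0002,0.0081,-0.0092]
0.800 [[0.0015,-0.0003,0.0001],[0.0002,0.0131,-0.0144]
0.840 [[0.0015,-0.0003,0.0001],[0.0002,0.0184,-0.0193]
0.880 [[0.0015,-0.0003,0.0001],[0.0002,0.0239,-0.0239]
0.920 [[0.0015,-0.0003,0.0001],[0.0002,0.0295,-0.0284]
0.960 [[0.0015,-0.0003,0.0001],[0.0002,0.0353,-0.0327]
1.000 [[0.0015,-0.0003,0.0001],[0.0002,0.0413,-0.0367]
1.040 [[0.0015,-0.0003,0.0001],[0.0002,0.0475,-0.0404]
```

Emit:
jog_arm(deltas=[[[0.001,0,0],[0,0.002,-0.0025],0],[[0.001,0,0],[0,0.006,-0.007],0],[[0.001,0,0],[0,0.0131,-0.0144],0],[[0.001,0,0],[0,0.0184,-0.0193],0],[[0.001,0,0],[0,0.0239,-0.0239],0],[[0.001,0,0],[0,0.0295,-0.0284],0],[[0.001,0,0],[0,0.0353,-0.0327],0],[[0.001,0,0],[0,0.0413,-0.0367],0],[[0.001,0,0],[0,0.0475,-0.0404],0],[[0.001,0,0],[0,0.0475,-0.0404],0]], force=40)

```text
time: 14.45
eef_pos: [0.4635, -0.04, 0.1572]
tcp_rot: [0.49, -0.51, 0.51, -0.49]
contact_force: [6.4, 0.8, 2.4]
opening: 0.14
```

```bash
python3 arc.py 1.08 1.12 1.16 1.2 1.24 1.28 1.32 1.36 1.4; python3 - <<'E'
from h import *
s=cam('scene')
cv2.imwrite('pics/c12.png',cv2.resize(s['pixels'][190:320,180:310],(600,600),interpolation=cv2.INTER_CUBIC))
E
```

```text
t 14.45 p [ 0.4635 -0.04    0.1572] yaw z -2.34 ydir [ 0.e+00 -2.e-04 -1.e+00] F [6.4 0.8 2.4] M [ 0.09 -1.21 -0.01] op 0.140 q [-0.3  -0.11  2.14 -0.    1.11 -0.26]
theta est 1.0485775131854163 r 0.17974902805211698
1.080 [[-0.0001,-0.0006,0.0002],[0.0002,0.0048,-0.0030]
1.120 [[-0.0001,-0.0006,0.0002],[0.0002,0.0112,-0.0062]
1.160 [[-0.0001,-0.0006,0.0002],[0.0002,0.0178,-0.0092]
1.200 [[-0.0001,-0.0006,0.0002],[0.0002,0.0244,-0.0120]
1.240 [[-0.0001,-0.0006,0.0002],[0.0002,0.0312,-0.0145]
1.280 [[-0.0001,-0.0006,0.0002],[0.0002,0.0381,-0.0167]
1.320 [[-0.0001,-0.0006,0.0002],[0.0002,0.0450,-0.0186]
1.360 [[-0.0001,-0.0006,0.0002],[0.0002,0.0520,-0.0202]
1.400 [[-0.0001,-0.0006,0.0002],[0.0002,0.0591,-0.0216]
```

View pics/c12.png

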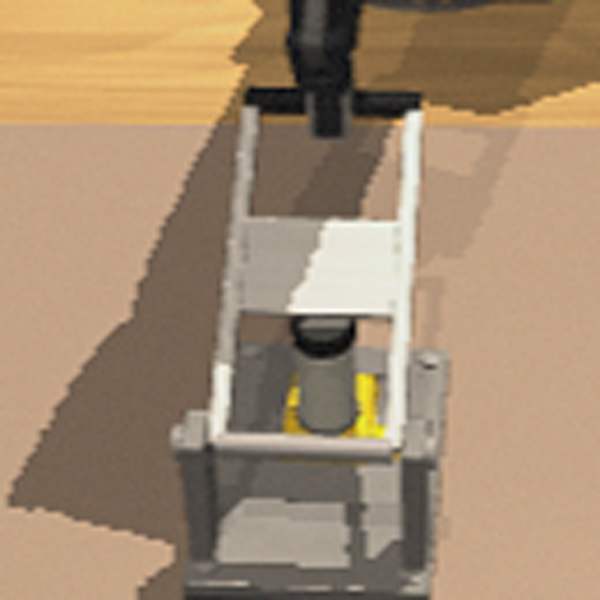

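The arm is at about 1.05 rad, the bar is still gripped at crop (330,105), and the cap at (325,330) is lined up under the pad. Continuing to 1.4.

Emit:
jog_arm(deltas=[[[0,0,0],[0,0.003,-0.002],0],[[0,0,0],[0,0.0085,-0.005],0],[[0,0,0],[0,0.0178,-0.0092],0],[[0,0,0],[0,0.0244,-0.012],0],[[0,0,0],[0,0.0312,-0.0145],0],[[0,0,0],[0,0.0381,-0.0167],0],[[0,0,0],[0,0.045,-0.0186],0],[[0,0,0],[0,0.052,-0.0202],0],[[0,0,0],[0,0.0591,-0.0216],0],[[0,0,0],[0,0.0591,-0.0216],0]], force=50)

```text
time: 15.33
eef_pos: [0.4433, -0.0392, 0.0984]
tcp_rot: [0.489, -0.509, 0.511, -0.491]
contact_force: [8.3, 1.8, 4.2]
opening: 0.141
```

```bash
python3 arc.py 1.42 1.44 1.46 1.48 1.5 1.52 1.54 1.57
```

```text
t 15.33 p [ 0.4433 -0.0392  0.0984] yaw z -2.37 ydir [ 4.1e-03 -3.0e-04 -1.0e+00] F [8.3 1.8 4.2] M [ 0.31 -1.27 -0.02] op 0.141 q [-0.32 -0.07  2.23  0.    0.98 -0.28]
theta est 1.3970710358317768 r 0.17878169404589594
1.420 [[-0.0042,-0.0012,0.0001],[0.0002,0.0039,-0.0019]
1.440 [[-0.0042,-0.0012,0.0001],[0.0002,0.0074,-0.0024]
1.460 [[-0.0042,-0.0012,0.0001],[0.0002,0.0110,-0.0029]
1.480 [[-0.0042,-0.0012,0.0001],[0.0002,0.0146,-0.0032]
1.500 [[-0.0042,-0.0012,0.0001],[0.0002,0.0182,-0.0035]
1.520 [[-0.0042,-0.0012,0.0001],[0.0002,0.0217,-0.0038]
1.540 [[-0.0042,-0.0012,0.0001],[0.0002,0.0253,-0.0039]
1.570 [[-0.0042,-0.0012,0.0001],[0.0002,0.0307,-0.0040]
```

Emit:
jog_arm(deltas=[[[0,0,0],[0,0.004,-0.0005],0],[[-0.002,0,0],[0,0.008,-0.001],0],[[-0.002,0,0],[0,0.011,-0.0014],0],[[-0.003,0,0],[0,0.0146,-0.0018],0],[[-0.004,0,0],[0,0.017,-0.002],0],[[-0.004,0,0],[0,0.017,-0.002],0],[[-0.004,0,0],[0,0.017,-0.002],0]], force=60)

```text
time: 15.92
eef_pos: [0.4412, -0.0392, 0.0817]
tcp_rot: [-0.49, 0.51, -0.51, 0.489]
contact_force: [2.3, 1.0, 6.3]
opening: 0.138
```

```bash
python3 arc.py 1.5 1.52 1.54 1.57;python3 - <<'E'
from h import *
s=cam('scene');t=cam('top')
cv2.imwrite('pics/c13.png',cv2.resize(s['pixels'][190:320,180:310],(600,600),interpolation=cv2.INTER_CUBIC))
E
```

```text
t 15.92 p [ 0.4412 -0.0392  0.0817] yaw z -2.37 ydir [-2.e-04 -1.e-04 -1.e+00] F [2.3 1.  6.3] M [ 0.24 -0.67 -0.02] op 0.138 q [-0.32 -0.05  2.24 -0.    0.95 -0.28]
theta est 1.4912242478215307 r 0.1787100324203113
1.500 [[0.0002,-0.0013,0.0001],[0.0002,0.0015,-0.0014]
1.520 [[0.0002,-0.0013,0.0001],[0.0002,0.0051,-0.0016]
1.540 [[0.0002,-0.0013,0.0001],[0.0002,0.0087,-0.0018]
1.570 [[0.0002,-0.0013,0.0001],[0.0002,0.0141,-0.0019]
```

View pics/c13.png

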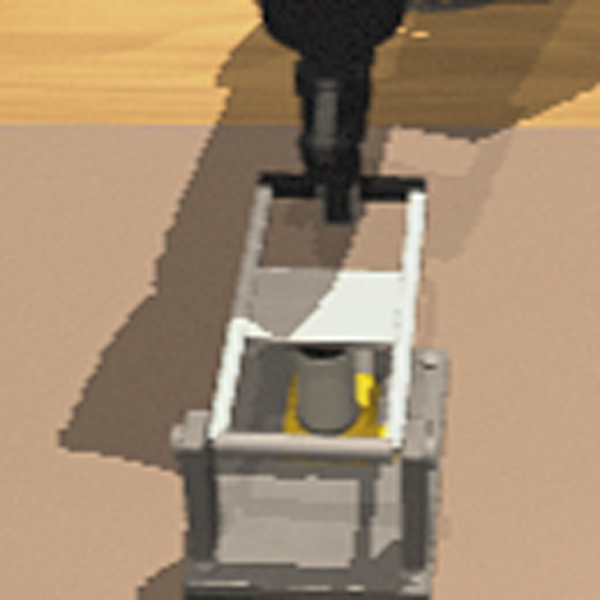

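Emit:
jog_arm(deltas=[[[0,0,0],[0,0.002,0],0],[[0,0,0],[0,0.004,0],0],[[0,0,0],[0,0.006,0],0],[[0,0,0],[0,0.007,0],0],[[0,0,0],[0,0.007,0],0]])

```text
time: 16.43
eef_pos: [0.4408, -0.0392, 0.0752]
tcp_rot: [-0.49, 0.511, -0.51, 0.489]
contact_force: [0.2, 1.3, 8.5]
opening: 0.137
```

```bash
python3 arc.py 1.57
```

```text
t 16.43 p [ 0.4408 -0.0392  0.0752] yaw z -2.37 ydir [-0.0011  0.     -1.    ] F [0.2 1.3 8.5] M [ 0.23 -0.58 -0.07] op 0.137 q [-0.32 -0.04  2.25 -0.    0.93 -0.28]
theta est 1.5276131296767854 r 0.17867544144803518
1.570 [[0.0011,-0.0012,0.0000],[0.0002,0.0076,-0.0015]
```

Emit:
jog_arm(deltas=[[[0,0,0],[0,0.0015,0],0],[[0,0,0],[0,0.003,0],0],[[0,0,0],[0,0.004,0],0],[[0,0,0],[0,0.004,0],0]])

```text
time: 16.77
eef_pos: [0.4406, -0.0391, 0.072]
tcp_rot: [-0.49, 0.511, -0.51, 0.489]
contact_force: [2.0, 1.9, 8.9]
opening: 0.142
```

```bash
python3 arc.py 1.57
```

```text
t 16.77 p [ 0.4406 -0.0391  0.072 ] yaw z -2.35 ydir [-2.4e-03  3.0e-04 -1.0e+00] F [2.  1.9 8.9] M [ 0.3  -0.36 -0.02] op 0.142 q [-0.32 -0.03  2.25 -0.    0.93 -0.28]
theta est 1.545440811591062 r 0.17880692887661465
1.570 [[0.0024,-0.0009,-0.0002],[0.0002,0.0044,-0.0012]
```

Emit:
jog_arm(deltas=[[[0,0,0],[0,0.0015,0],0],[[0,0,0],[0,0.003,0],0],[[0,0,0],[0,0.003,0],0]])

```text
time: 17.02
eef_pos: [0.4406, -0.0391, 0.0701]
tcp_rot: [-0.49, 0.511, -0.509, 0.489]
contact_force: [0.9, 3.0, 11.3]
opening: 0.141
```

```bash
python3 arc.py 1.57
```

```text
t 17.02 p [ 0.4406 -0.0391  0.0701] yaw z -2.34 ydir [-3.e-03  4.e-04 -1.e+00] F [ 0.9  3.  11.3] M [ 0.33 -0.38 -0.04] op 0.141 q [-0.32 -0.03  2.25 -0.    0.92 -0.28]
theta est 1.5564298049950354 r 0.17878682561787873
1.570 [[0.0030,-0.0008,-0.0003],[0.0002,0.0024,-0.0012]
```

Emit:
jog_arm(deltas=[[[0,0,0],[0,0.0015,0],0],[[0,0,0],[0,0.0025,0],0],[[0,0,0],[0,0.003,0],0],[[0,0,0],[0,0.003,0],0]])

```text
time: 17.35
eef_pos: [0.4406, -0.0391, 0.0682]
tcp_rot: [-0.491, 0.511, -0.509, 0.489]
contact_force: [0.2, 2.9, 12.1]
opening: 0.14
```

```bash
python3 arc.py 1.57
```

```text
t 17.35 p [ 0.4406 -0.0391  0.0682] yaw z -2.33 ydir [-3.8e-03  5.0e-04 -1.0e+00] F [ 0.2  2.9 12.1] M [ 0.31 -0.35 -0.06] op 0.140 q [-0.32 -0.02  2.25 -0.    0.92 -0.28]
theta est 1.5666601086272303 r 0.17878950562082377
1.570 [[0.0038,-0.0005,-0.0004],[0.0002,0.0006,-0.0012]
```

Emit:
jog_arm(deltas=[[[0,0,0],[0,0.0015,0],0],[[0,0,0],[0,0.0025,0],0],[[0,0,0],[0,0.003,0],0],[[0,0,0],[0,0.003,0],0]])

```text
time: 17.68
eef_pos: [0.4405, -0.0391, 0.0665]
tcp_rot: [-0.491, 0.511, -0.509, 0.489]
contact_force: [-0.5, 2.9, 12.2]
opening: 0.144
```

```bash
python3 arc.py 1.57
```

```text
t 17.68 p [ 0.4405 -0.0391  0.0665] yaw z -2.32 ydir [-4.5e-03  7.0e-04 -1.0e+00] F [-0.5  2.9 12.2] M [ 0.43 -0.34 -0.02] op 0.144 q [-0.32 -0.02  2.25 -0.    0.91 -0.28]
theta est 1.5764250541848874 r 0.1788193913749884
1.570 [[0.0045,-0.0004,-0.0005],[0.0002,-0.0011,-0.0012]
```

Emit:
jog_arm(deltas=[[[0.004,0,0],[0,0.0015,0],0],[[0.004,0,0],[0,0.0025,0],0],[[0.004,0,0],[0,0.003,0],0],[[0.004,0,0],[0,0.003,0],0]])

```text
time: 18.02
eef_pos: [0.4406, -0.0391, 0.0659]
tcp_rot: [-0.49, 0.511, -0.509, 0.489]
contact_force: [-3.9, 3.7, 20.3]
opening: 0.145
```

```bash
python3 arc.py 1.57
```

```text
t 18.02 p [ 0.4406 -0.0391  0.0659] yaw z -2.30 ydir [-2.3e-03  8.0e-04 -1.0e+00] F [-3.9  3.7 20.3] M [ 0.48  0.21 -0.07] op 0.145 q [-0.32 -0.02  2.25  0.    0.91 -0.28]
theta est 1.5799614622953997 r 0.17875602394740267
1.570 [[0.0023,0.0000,-0.0008],[0.0002,-0.0018,-0.0013]
```

At z = 65.9 mm the force jumped from a 12 N plateau to 20 N, so the cap is home with about 28 N on it and the arm level. Now the slow return.

```bash
cat >> arc.py <<'E'
E
python3 - <<'E'
from arc import *
rows([1.56,1.53,1.5,1.46,1.42,1.38,1.34,1.3,1.26],off=ux*.0012)
E
```

```text
1.560 [[0.0023,0.0000,-0.0008],[0.0002,-0.0036,-0.0000]
1.530 [[0.0023,0.0000,-0.0008],[0.0002,-0.0090,0.0001]
1.500 [[0.0023,0.0000,-0.0008],[0.0002,-0.0144,0.0004]
1.460 [[0.0023,0.0000,-0.0008],[0.0002,-0.0215,0.0010]
1.420 [[0.0023,0.0000,-0.0008],[0.0002,-0.0287,0.0019]
1.380 [[0.0023,0.0000,-0.0008],[0.0002,-0.0358,0.0031]
1.340 [[0.0023,0.0000,-0.0008],[0.0002,-0.0428,0.0046]
1.300 [[0.0023,0.0000,-0.0008],[0.0002,-0.0498,0.0064]
1.260 [[0.0023,0.0000,-0.0008],[0.0002,-0.0567,0.0084]
```

Emit:
jog_arm(deltas=[[[0.002,0,0],[0,-0.0015,0],0],[[0.002,0,0],[0,-0.005,0],0],[[0.002,0,0],[0,-0.01,0.0002],0],[[0.002,0,0],[0,-0.0155,0.0005],0],[[0.002,0,0],[0,-0.0215,0.001],0],[[0.002,0,0],[0,-0.0287,0.002],0],[[0.002,0,0],[0,-0.0358,0.003],0],[[0.002,0,0],[0,-0.0428,0.0046],0],[[0.002,0,0],[0,-0.0498,0.0064],0],[[0.002,0,0],[0,-0.0498,0.0064],0]])

```text
time: 18.85
eef_pos: [0.448, -0.0395, 0.1167]
tcp_rot: [0.489, -0.51, 0.51, -0.49]
contact_force: [8.2, 2.1, 0.6]
opening: 0.139
```

```bash
python3 - <<'E'
from arc import *
info();theta();rows(np.arange(1.26,.92,-.04),off=ux*.0008)
s=cam('scene');cv2.imwrite('pics/c14.png',cv2.resize(s['pixels'][190:320,180:310],(600,600),interpolation=cv2.INTER_CUBIC))
E
```

```text
t 18.85 p [ 0.448  -0.0395  0.1167] yaw z -2.31 ydir [ 1.9e-03  8.0e-04 -1.0e+00] F [8.2 2.1 0.6] M [ 0.21 -0.98 -0.07] op 0.139 q [-0.31 -0.09  2.21  0.    1.02 -0.28]
theta est 1.2911576548998647 r 0.1782632510113491
1.260 [[-0.0019,-0.0002,-0.0009],[0.0002,-0.0058,0.0008]
1.220 [[-0.0019,-0.0002,-0.0009],[0.0002,-0.0126,0.0031]
1.180 [[-0.0019,-0.0002,-0.0009],[0.0002,-0.0194,0.0057]
1.140 [[-0.0019,-0.0002,-0.0009],[0.0001,-0.0259,0.0086]
1.100 [[-0.0019,-0.0002,-0.0009],[0.0001,-0.0324,0.0118]
1.060 [[-0.0019,-0.0002,-0.0009],[0.0001,-0.0388,0.0152]
1.020 [[-0.0019,-0.0002,-0.0009],[0.0001,-0.0450,0.0188]
0.980 [[-0.0019,-0.0002,-0.0009],[0.0001,-0.0510,0.0227]
0.940 [[-0.0019,-0.0002,-0.0009],[0.0001,-0.0569,0.0269]
```

View pics/c14.png

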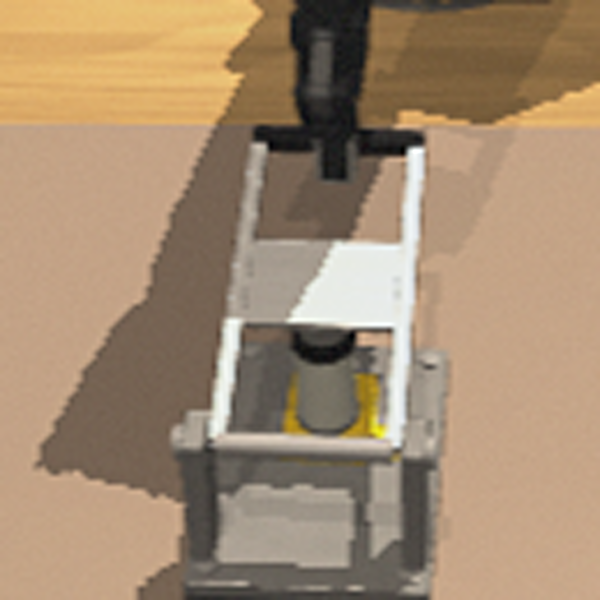

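Emit:
jog_arm(deltas=[[[0,0,0],[0,-0.003,0.0005],0],[[0,0,0],[0,-0.009,0.002],0],[[0,0,0],[0,-0.016,0.0045],0],[[0,0,0],[0,-0.0225,0.007],0],[[0,0,0],[0,-0.029,0.01],0],[[0,0,0],[0,-0.0355,0.0134],0],[[0,0,0],[0,-0.0388,0.0152],0],[[0,0,0],[0,-0.0388,0.0152],0]])

```text
time: 19.57
eef_pos: [0.4654, -0.0402, 0.1547]
tcp_rot: [0.487, -0.508, 0.512, -0.492]
contact_force: [15.7, 1.4, -6.0]
opening: 0.141
```

```bash
python3 - <<'E'
from arc import *
info();theta();rows(np.arange(1.02,.66,-.04),off=ux*.0005)
s=cam('scene');cv2.imwrite('pics/c15.png',cv2.resize(s['pixels'][190:320,180:310],(600,600),interpolation=cv2.INTER_CUBIC))
E
```

```text
t 19.57 p [ 0.4654 -0.0402  0.1547] yaw z -2.35 ydir [ 9.7e-03  5.0e-04 -1.0e+00] F [15.7  1.4 -6. ] M [ 0.17 -2.17  0.01] op 0.141 q [-0.31 -0.11  2.15  0.    1.09 -0.27]
theta est 1.055461997007364 r 0.17692498761086503
1.020 [[-0.0096,-0.0009,-0.0008],[0.0001,-0.0070,0.0011]
0.980 [[-0.0096,-0.0009,-0.0008],[0.0001,-0.0130,0.0051]
0.940 [[-0.0096,-0.0009,-0.0008],[0.0001,-0.0189,0.0093]
0.900 [[-0.0096,-0.0009,-0.0008],[0.0001,-0.0246,0.0137]
0.860 [[-0.0096,-0.0009,-0.0008],[0.0001,-0.0301,0.0183]
0.820 [[-0.0096,-0.0009,-0.0008],[0.0001,-0.0354,0.0232]
0.780 [[-0.0096,-0.0009,-0.0008],[0.0000,-0.0405,0.0282]
0.740 [[-0.0096,-0.0009,-0.0008],[0.0000,-0.0454,0.0335]
0.700 [[-0.0096,-0.0009,-0.0008],[0.0000,-0.0501,0.0390]
```

View pics/c15.png

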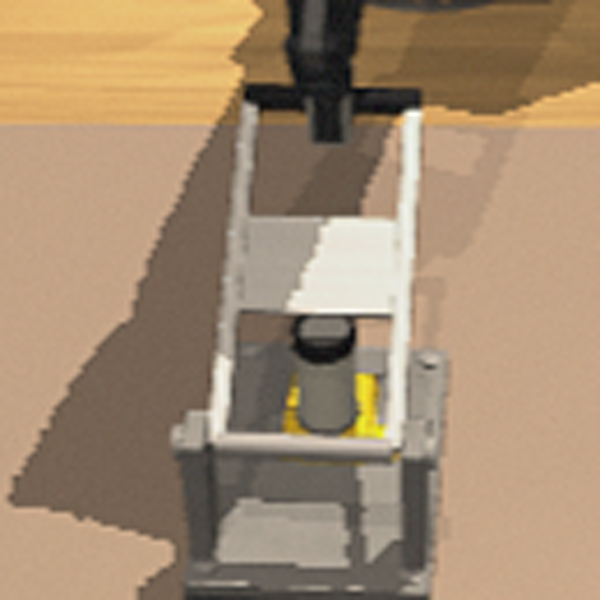

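```bash
python3 - <<'E'
from arc import *
info();theta();rows([1.055,1.04,1.02,1.0,.97],off=ux*.0015-np.array([0,0,.0045]))
E
```

```text
t 19.62 p [ 0.4652 -0.0402  0.1544] yaw z -2.35 ydir [ 9.5e-03  4.0e-04 -1.0e+00] F [15.9  1.  -5.6] M [ 0.19 -2.23  0.06] op 0.141 q [-0.31 -0.11  2.15  0.    1.09 -0.27]
theta est 1.0574271851334796 r 0.17691721172688354
1.055 [[-0.0095,-0.0009,-0.0008],[0.0001,0.0026,-0.0010]
1.040 [[-0.0095,-0.0009,-0.0008],[0.0001,0.0003,0.0004]
1.020 [[-0.0095,-0.0009,-0.0008],[0.0001,-0.0028,0.0023]
1.000 [[-0.0095,-0.0009,-0.0008],[0.0001,-0.0058,0.0042]
0.970 [[-0.0095,-0.0009,-0.0008],[0.0001,-0.0103,0.0072]
```

Emit:
jog_arm(deltas=[[[-0.004,0,0],[0,0.0005,0.001],0],[[-0.009,0,0],[0,0.001,0.0018],0],[[-0.009,0,0],[0,0.001,0.0018],0]], force=30)

```text
time: 19.87
eef_pos: [0.4637, -0.0401, 0.152]
tcp_rot: [-0.492, 0.513, -0.507, 0.488]
contact_force: [-3.4, 0.6, 6.5]
opening: 0.137
```

```bash
python3 - <<'E'
from arc import *
info();theta()
E
```

```text
t 19.87 p [ 0.4637 -0.0401  0.152 ] yaw z -2.30 ydir [-0.0101  0.0014 -0.9999] F [-3.4  0.6  6.5] M [ 0.01  0.48 -0.07] op 0.137 q [-0.3  -0.1   2.14 -0.    1.11 -0.26]
theta est 1.073330988705995 r 0.1770679609158982
```

```bash
python3 - <<'E'
from arc import *
rows(np.arange(1.08,.78,-.04),off=ux*.0012-np.array([0,0,.0045]))
E
```

```text
1.080 [[0.0101,0.0000,-0.0010],[0.0002,0.0042,-0.0019]
1.040 [[0.0101,0.0000,-0.0010],[0.0002,-0.0021,0.0016]
1.000 [[0.0101,0.0000,-0.0010],[0.0002,-0.0083,0.0053]
0.960 [[0.0101,0.0000,-0.0010],[0.0002,-0.0143,0.0092]
0.920 [[0.0101,0.0000,-0.0010],[0.0002,-0.0202,0.0134]
0.880 [[0.0101,0.0000,-0.0010],[0.0002,-0.0259,0.0178]
0.840 [[0.0101,0.0000,-0.0010],[0.0002,-0.0314,0.0225]
0.800 [[0.0101,0.0000,-0.0010],[0.0002,-0.0367,0.0273]
```

Emit:
jog_arm(deltas=[[[0.005,0,0],[0,-0.001,0.0008],0],[[0.008,0,0],[0,-0.004,0.0026],0],[[0.01,0,0],[0,-0.0083,0.0053],0],[[0.01,0,0],[0,-0.0143,0.0092],0],[[0.01,0,0],[0,-0.0202,0.0134],0],[[0.01,0,0],[0,-0.0202,0.0134],0]], force=25)

```text
time: 20.37
eef_pos: [0.4774, -0.0406, 0.1732]
tcp_rot: [-0.49, 0.511, -0.509, 0.49]
contact_force: [0.2, 0.1, 1.8]
opening: 0.14
```

```bash
python3 - <<'E'
from arc import *
info();theta()
rows(np.arange(.88,.5,-.04),off=ux*.0012-np.array([0,0,.0045]))
E
```

```text
t 20.37 p [ 0.4774 -0.0406  0.1732] yaw z -2.28 ydir [-0.0021  0.0012 -1.    ] F [0.2 0.1 1.8] M [-0.01  0.43 -0.03] op 0.140 q [-0.3  -0.1   2.1   0.    1.14 -0.26]
theta est 0.9308175583958452 r 0.17698468415954732
0.880 [[0.0022,0.0003,-0.0011],[0.0002,-0.0045,0.0044]
0.840 [[0.0022,0.0003,-0.0011],[0.0002,-0.0100,0.0091]
0.800 [[0.0022,0.0003,-0.0011],[0.0001,-0.0152,0.0140]
0.760 [[0.0022,0.0003,-0.0011],[0.0001,-0.0203,0.0191]
0.720 [[0.0022,0.0003,-0.0011],[0.0001,-0.0252,0.0244]
0.680 [[0.0022,0.0003,-0.0011],[0.0001,-0.0298,0.0299]
0.640 [[0.0022,0.0003,-0.0011],[0.0001,-0.0343,0.0356]
0.600 [[0.0022,0.0003,-0.0011],[0.0001,-0.0385,0.0414]
0.560 [[0.0022,0.0003,-0.0011],[0.0001,-0.0424,0.0475]
0.520 [[0.0022,0.0003,-0.0011],[0.0001,-0.0461,0.0536]
```

Emit:
jog_arm(deltas=[[[0.002,0,0],[0,-0.002,0.002],0],[[0.002,0,0],[0,-0.0065,0.006],0],[[0.002,0,0],[0,-0.0125,0.0115],0],[[0.002,0,0],[0,-0.0178,0.0165],0],[[0.002,0,0],[0,-0.0228,0.0217],0],[[0.002,0,0],[0,-0.0275,0.0271],0],[[0.002,0,0],[0,-0.032,0.0327],0],[[0.002,0,0],[0,-0.0364,0.0385],0],[[0.002,0,0],[0,-0.0385,0.0414],0],[[0.002,0,0],[0,-0.0385,0.0414],0]])

```text
time: 21.2
eef_pos: [0.5203, -0.0425, 0.2147]
tcp_rot: [0.489, -0.509, 0.51, -0.491]
contact_force: [-4.2, -0.0, 9.6]
opening: 0.137
```

```bash
python3 - <<'E'
from arc import *
info();theta()
rows(np.arange(.56,.2,-.04),off=ux*.0012-np.array([0,0,.0045]))
s=cam('scene');cv2.imwrite('pics/c16.png',cv2.resize(s['pixels'][190:320,180:310],(600,600),interpolation=cv2.INTER_CUBIC))
E
```

```text
t 21.20 p [ 0.5203 -0.0425  0.2147] yaw z -2.28 ydir [ 2.6e-03  7.0e-04 -1.0e+00] F [-4.2 -0.   9.6] M [ 0.05  0.74 -0.09] op 0.137 q [-0.28 -0.04  1.97  0.    1.21 -0.24]
theta est 0.5919129831412344 r 0.17737957493670956
0.560 [[-0.0026,0.0003,-0.0008],[0.0000,-0.0008,0.0046]
0.520 [[-0.0026,0.0003,-0.0008],[0.0000,-0.0045,0.0107]
0.480 [[-0.0026,0.0003,-0.0008],[0.0000,-0.0079,0.0171]
0.440 [[-0.0026,0.0003,-0.0008],[0.0000,-0.0111,0.0235]
0.400 [[-0.0026,0.0003,-0.0008],[0.0000,-0.0140,0.0301]
0.360 [[-0.0026,0.0003,-0.0008],[0.0000,-0.0167,0.0368]
0.320 [[-0.0026,0.0003,-0.0008],[0.0000,-0.0190,0.0436]
0.280 [[-0.0026,0.0003,-0.0008],[0.0000,-0.0212,0.0505]
0.240 [[-0.0026,0.0003,-0.0008],[0.0000,-0.0230,0.0574]
```

View pics/c16.png

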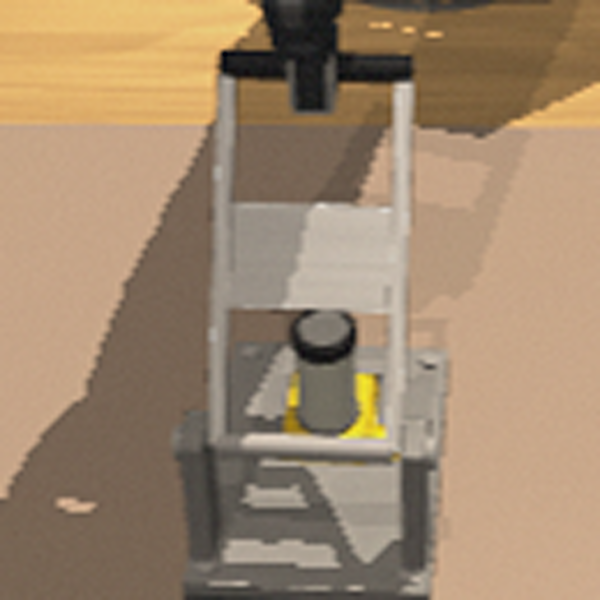

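```bash
python3 - <<'E'
from arc import *
rows(np.arange(.56,.2,-.04),off=ux*.0012-np.array([0,0,.002]))
E
```

```text
0.560 [[-0.0027,0.0004,-0.0007],[0.0000,-0.0033,0.0047]
0.520 [[-0.0027,0.0004,-0.0007],[0.0000,-0.0070,0.0109]
0.480 [[-0.0027,0.0004,-0.0007],[0.0000,-0.0105,0.0172]
0.440 [[-0.0027,0.0004,-0.0007],[0.0000,-0.0136,0.0237]
0.400 [[-0.0027,0.0004,-0.0007],[0.0000,-0.0166,0.0302]
0.360 [[-0.0027,0.0004,-0.0007],[0.0000,-0.0192,0.0369]
0.320 [[-0.0027,0.0004,-0.0007],[0.0000,-0.0216,0.0437]
0.280 [[-0.0027,0.0004,-0.0007],[0.0000,-0.0237,0.0506]
0.240 [[-0.0027,0.0004,-0.0007],[0.0000,-0.0255,0.0576]
```

Emit:
jog_arm(deltas=[[[-0.002,0,0],[0,-0.002,0.002],0],[[-0.003,0,0],[0,-0.005,0.007],0],[[-0.003,0,0],[0,-0.0088,0.014],0],[[-0.003,0,0],[0,-0.012,0.0204],0],[[-0.003,0,0],[0,-0.0151,0.027],0],[[-0.003,0,0],[0,-0.018,0.0335],0],[[-0.003,0,0],[0,-0.0204,0.0403],0],[[-0.003,0,0],[0,-0.0227,0.0471],0],[[-0.003,0,0],[0,-0.0237,0.0506],0],[[-0.003,0,0],[0,-0.0237,0.0506],0]])

```text
time: 22.08
eef_pos: [0.5717, -0.0447, 0.2394]
tcp_rot: [0.49, -0.51, 0.51, -0.49]
contact_force: [-2.1, -0.8, 4.7]
opening: 0.142
```

```bash
python3 - <<'E'
from arc import *
info();theta()
for z in(.002,.001):rows([.24,.2,.16,.12,.08,.04,.02,0],off=ux*.0006-np.array([0,0,z]))
E
```

```text
t 22.08 p [ 0.5717 -0.0447  0.2394] yaw z -2.27 ydir [ 6.e-04  5.e-04 -1.e+00] F [-2.1 -0.8  4.7] M [-0.09  0.73 -0.03] op 0.142 q [-0.26  0.06  1.82  0.    1.26 -0.22]
theta est 0.26982881565118544 r 0.17838429935216527
0.240 [[-0.0006,0.0005,-0.0005],[-0.0001,-0.0009,0.0054]
0.200 [[-0.0006,0.0005,-0.0005],[-0.0001,-0.0025,0.0124]
0.160 [[-0.0006,0.0005,-0.0005],[-0.0001,-0.0038,0.0195]
0.120 [[-0.0006,0.0005,-0.0005],[-0.0001,-0.0048,0.0266]
0.080 [[-0.0006,0.0005,-0.0005],[-0.0001,-0.0055,0.0338]
0.040 [[-0.0006,0.0005,-0.0005],[-0.0001,-0.0059,0.0410]
0.020 [[-0.0006,0.0005,-0.0005],[-0.0001,-0.0060,0.0446]
0.000 [[-0.0006,0.0005,-0.0005],[-0.0000,-0.0060,0.0482]
0.240 [[-0.0006,0.0005,-0.0005],[-0.0001,-0.0019,0.0054]
0.200 [[-0.0006,0.0005,-0.0005],[-0.0001,-0.0035,0.0124]
0.160 [[-0.0006,0.0005,-0.0005],[-0.0001,-0.0048,0.0195]
0.120 [[-0.0006,0.0005,-0.0005],[-0.0001,-0.0058,0.0266]
0.080 [[-0.0006,0.0005,-0.0005],[-0.0001,-0.0065,0.0338]
0.040 [[-0.0006,0.0005,-0.0005],[-0.0001,-0.0069,0.0410]
0.020 [[-0.0006,0.0005,-0.0005],[-0.0001,-0.0070,0.0446]
0.000 [[-0.0006,0.0005,-0.0005],[-0.0000,-0.0070,0.0482]
```

Emit:
jog_arm(deltas=[[[0,0,0],[0,-0.001,0.002],0],[[0,0,0],[0,-0.0025,0.007],0],[[0,0,0],[0,-0.004,0.014],0],[[0,0,0],[0,-0.0052,0.021],0],[[0,0,0],[0,-0.006,0.028],0],[[0,0,0],[0,-0.0065,0.0345],0],[[0,0,0],[0,-0.0069,0.041],0],[[0,0,0],[0,-0.007,0.044],0],[[0,0,0],[0,-0.007,0.0465],0],[[0,0,0],[0,-0.007,0.0465],0]])

```text
time: 22.92
eef_pos: [0.619, -0.0466, 0.247]
tcp_rot: [0.49, -0.509, 0.51, -0.491]
contact_force: [-0.8, -1.9, 4.4]
opening: 0.137
```

```bash
python3 - <<'E'
from arc import *
info();theta()
E
```

```text
t 22.92 p [ 0.619  -0.0466  0.247 ] yaw z -2.27 ydir [ 1.8e-03  2.0e-04 -1.0e+00] F [-0.8 -1.9  4.4] M [-0.13  0.61  0.03] op 0.137 q [-0.24  0.16  1.7   0.    1.28 -0.2 ]
theta est 0.0013035586642581613 r 0.17947696520423093
```

Emit:
jog_arm(deltas=[[[0,0,0],[0,0,0.0006],0],[[0,0,0],[0,0,0.0012],0],[[0,0,0],[0,0,0.0012],0]])

```text
time: 23.17
eef_pos: [0.62, -0.0467, 0.247]
tcp_rot: [0.49, -0.509, 0.51, -0.49]
contact_force: [-3.0, -1.3, 4.5]
opening: 0.143
```

```bash
python3 - <<'E'
from arc import *
info();theta()
E
```

```text
t 23.17 p [ 0.62   -0.0467  0.247 ] yaw z -2.26 ydir [ 1.4e-03  1.0e-04 -1.0e+00] F [-3.  -1.3  4.5] M [-0.14  0.84 -0.01] op 0.143 q [-0.24  0.16  1.7   0.    1.28 -0.2 ]
theta est -0.004703193053508846 r 0.17949224199958608
```

At the rest stop. Opening gently and lifting off.

Emit:
jog_arm(deltas=[[[0,0,0],[0,0,0],0.2],[[0,0,0],[0,0,-0.0005],0.3],[[0,0,0],[0,0,-0.0005],0.6],[[0,0,0],[0,0,-0.0005],1],[[0,0,0],[0,0,-0.0005],1],[[0,0,0],[0,0,-0.0005],1],[[0,0,0],[0,-0.02,0],1],[[0,0,0],[0,-0.05,0],1],[[0,0,0],[0,-0.085,0],1],[[0,0,0],[0,-0.115,0],1]])

```text
time: 24.0
eef_pos: [0.6199, -0.0466, 0.3636]
tcp_rot: [0.49, -0.509, 0.51, -0.491]
contact_force: [0.1, -0.9, -0.3]
opening: 0.996
```

```bash
python3 - <<'E'
from rel import *
info();print(rel([.45,-.28,.34],-20))
E
```

```text
t 24.00 p [ 0.6199 -0.0466  0.3636] yaw z -2.26 ydir [ 1.8e-03  2.0e-04 -1.0e+00] F [ 0.1 -0.9 -0.3] M [-0.06 -0.02 -0.07] op 0.996 q [-0.24  0.1   1.55  0.    1.49 -0.2 ]
[[-0.0017,0.3096,-0.0006],[0.2399,0.0233,-0.1606]
```

Emit:
jog_arm(deltas=[[[0,0.03,0],[0.02,0,-0.02],1],[[0,0.06,0],[0.05,0,-0.04],1],[[0,0.1,0],[0.08,0.005,-0.06],1],[[0,0.14,0],[0.11,0.01,-0.08],1],[[0,0.18,0],[0.14,0.015,-0.1],1],[[0,0.22,0],[0.17,0.02,-0.12],1],[[0,0.26,0],[0.2,0.023,-0.14],1],[[0,0.31,0],[0.24,0.023,-0.16],1],[[0,0.31,0],[0.24,0.023,-0.16],1],[[0,0.31,0],[0.24,0.023,-0.16],1]])

```text
time: 24.83
eef_pos: [0.4495, -0.2819, 0.3402]
tcp_rot: [0.404, -0.58, 0.58, -0.405]
contact_force: [0.2, -0.6, 0.1]
opening: 0.998
```

```bash
python3 - <<'E'
from rel import *
info()
s=cam('scene','s20');t=cam('top','t20')
cv2.imwrite('pics/c20.png',np.hstack([cv2.resize(s['pixels'][205:325,205:285],(400,600),interpolation=cv2.INTER_CUBIC),cv2.resize(t['pixels'][115:215,280:346],(396,600),interpolation=cv2.INTER_CUBIC)]))
P=cloud(t);Q=P[160:205,290:340].reshape(-1,3);q=Q[(Q[:,2]>.06)&(Q[:,2]<.09)]; print('cap top',len(q),np.median(q,0),(q.min(0)+q.max(0))/2)
Q=P[185:200,325:330].reshape(-1,3); print('base z top',np.median(Q[:,2]))
E
```

```text
t 24.83 p [ 0.4495 -0.2819  0.3402] yaw z -20.26 ydir [ 2.e-03  3.e-04 -1.e+00] F [ 0.2 -0.6  0.1] M [ 0.07  0.   -0.01] op 0.998 q [-0.75 -0.1   1.8   0.    1.45 -0.4 ]
cap top 144 [ 0.5276581  -0.04399977  0.07627491] [ 0.52877779 -0.04399358  0.07626944]
base z top 0.01460162089996464
```

View pics/c20.png

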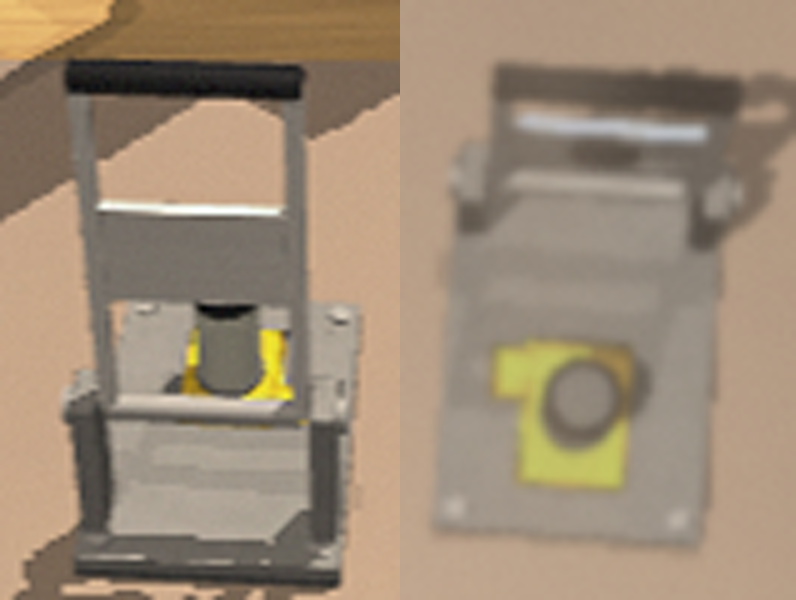

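View pics/s20.png

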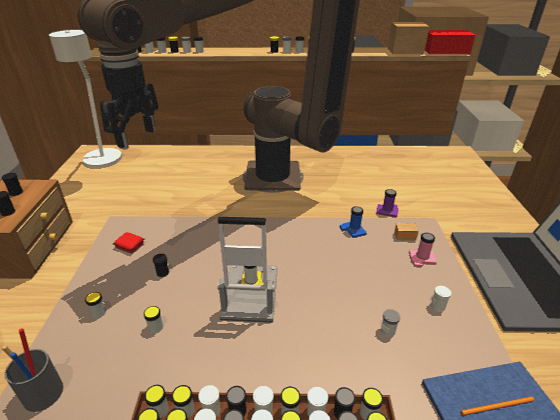

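View pics/t20.png

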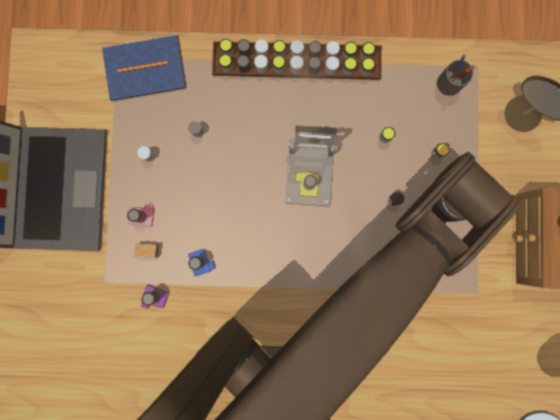

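```bash
python3 - <<'E'
from rel import *
ctrl.sign_off(); info()
E
```

```text
the job is handed in; nothing more can be done
the job is handed in; nothing more can be done
```

I turned the yellow holder into the press pocket, pressed the canister's cap home, brought the arm back slowly to its upright rest and handed the job in at about 25 s.

**Holder:** I gripped it by its canister, turned it about 50° and lowered it into the pocket. The first three tries rested on the pocket rim with up to about 11 N. I re-measured, corrected by about 1–2 mm and 1°, and it dropped in. The tool then stopped 6 mm above its height at pick-up, which is the pocket floor. The last top view shows the plate and lug inside the pocket.

**Cap:** I held the black bar all the way down. The force stayed near 12 N while the cap moved, then rose to about 20 N with almost no further travel. That puts roughly 28 N on the cap. The cap top now reads 76.3 mm above the desk, where 76 is home and 80 would be proud.

**Arm return:** I kept the bar gripped back to the upright stop, commanding about 0.5 rad/s. The gripper had shifted slightly on the bar, which briefly gave about 17 N of sideways pull until I corrected the path. The last pictures show the arm upright and the gripper clear of everything.

**Other things on the desk:** All bystanders appear where they started in the final pictures, judged by eye.

**Disagreement:** The two cameras differed by about 2–3 mm, so I set the final fit by comparing the holder with the press in the same view.

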